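# Charge the drying tower with packing rings

## Robot

A 7-joint arm with a two-finger parallel gripper is mounted at the origin on a cart in front of the work surface, level with it; the furniture and walls round the work are solid. World frame = base frame: x ahead of the robot, y to its left, z up, the work surface at z = 0. Lengths are in m, angles in rad, forces in N, time in s.
With the tool pointing down it reaches from about 0.35 to 0.9 m from the base axis. Payload 7.2 kg.
Tool frame: the origin (TCP) lies between the finger pads; the fingertips stand 8 mm ahead of it and the grasp point (between the pads) lies 11 mm behind it (r.nose_length is the z of the fingertips in the tool frame, in m); z points along the fingers, x is the direction in which the jaws open and shut, and the axes are right-handed (so a half turn about z gives the same grasp; the last joint's range is limited). The gripper opens to 88 mm and grips with 3 to 60 N. Pads are 20 mm wide; open, the fingers measure 115 mm over their backs; the gripper's body (75 mm by 178 mm) begins 61 mm behind the grasp point.
Start: joints at [-1.326, 0.411, -0.013, 1.596, 0.006, 1.134, -0.082], TCP at [0.192, 0.595, 0.231] pointing down, gripper open.
Joint ranges: [-2.95, 2.95], [-0.29, 1.99], [-1.47, 1.44], [0.14, 2.54], [-1.03, 4.17], [0.13, 1.85], [-2.86, 2.86]. Speed limits (rad/s): [2.39, 2.39, 3.01, 3.01, 3.14, 3.14, 3.14].

## Interface

Orientations are given as a unit quaternion [w, x, y, z].
In Python, from rig import r gives the robot as it stands.
- The arm moves only by the tool drive_tool, never from a script. Its argument "series" is a list of rows, each an object of numbers: "x", "y", "z": the shift along the tool's x, y, z in mm; "wx", "wy", "wz": the turn, a rotation vector about the tool's x, y, z in degrees; "hand": the opening, from 0 (shut) to 1 (fully open). In form: [{"x": .., "y": .., "z": .., "wx": .., "wy": .., "wz": .., "hand": ..}, ...]. A call has 1 to 5 rows; each row shifts and turns the pose as measured when the row begins, along the tool's axes as they then stand; what a row does not reach is not made up. A row lasts 1/10 s, in which the tool goes at most 50 mm and 8.59 degrees, less where a joint would pass 70% of its speed; a pose out of reach is approached as far as the arm can. A call with a gripper value outside its range is refused whole. The fingers move at their own pace and stop on an object; the grip force is fixed at half the most. Time passes only in rows, so rows that do not move let the fingers close. It gives the time, the measured TCP pose, the force and the opening at its end, in the units of the state.
- r.sense(): the state, without advancing time (a new reading comes with each control period).
- r.get_image(name): name is "side" or "top"; returns a dict with "image" (420x560x3 uint8, red, green, blue), "K" (3x3 intrinsics, pixels), "R" (3x3) and "t" (3): a world point X has camera coordinates R X + t. Camera axes: x right, y down, z forward; pixel columns grow to the right and rows downward; lengths in m; the calibration is good to about 2 mm. A picture is of the moment at which its call begins. There is no depth.
- r.close_job(): hands the job in, once; it reports no verdict.
The state is a dict: "t": time; "q": joint angles; "dq": joint speeds; "joint_torque": joint torques, N m; "ee_pos": TCP position; "eef_rot": TCP orientation; "contact_force": force on the tool from outside, world axes, zero at the start; "ft_torque": the same for the moment, N m; "width": finger opening in m.
Only numpy, scipy, OpenCV 4.12 (cv2) and the standard library are available. Lean on these libraries where they do the work, as an engineer would, in place of code of your own. Each camera call takes 0.05 s, during which the arm holds its last target. There are 200 camera calls.

## Task

Tip the ceramic rings out of the steel scoop through the funnel so that all seven go down into the glass tower, then run the tamper straight down through the funnel and press it on the bed of rings until its spring trips, so that nothing is left hung up in the neck. Set the empty scoop down flat and stand the tamper upright on the bench, clear of the tower; the funnel stays seated, and the tower and the glassware and bottles round it stay where they are.

Things in the scene. Friction and masses are not known exactly. Their poses are not given: they have to be found in the camera images.
- tower: Drying tower: upright clear glass tube (outer diameter 66 mm, bore 60 mm) in a round steel base (diameter 120 mm, 14 mm high), with a small glass hose nipple low on its side; standing loose, 1.3 kg. Origin: centre of its underside, z up. Inner floor at z 18 mm, open mouth at z 135 mm.
- funnel: Wide steel funnel resting loosely by a collar on the tower's mouth, 250 g. Origin: centre of its neck's lower end, z up. Neck bore 46 mm, 25 mm long, with 5 mm side play in the tube; above it the cone widens to 124 mm inside at the rim, 75 mm above the origin. Seated, the neck's lower end is 113 mm and the rim 188 mm above the tower's underside.
- scoop: Sheet-steel scoop, about 160 g, flat on the bench, the rings in it. Origin: centre of its underside; x to its open nose, z up. Trough x -58 to +58 mm, 84 mm wide; walls 30 mm high, stepping down to 20 mm from x +24 on, sheet 3 mm. From the back wall (x -56, z 14 mm) a flat black handle, 106 mm long, 14 mm thick (along y), 22 mm broad, rises backwards at 55 degrees to the floor.
- scoop_grip (a point): Point on the scoop's handle to grip, 68 mm up it: x -95, y 0, z +70 mm in the scoop's frame; same axes as the scoop. Pinch across y, fingers along the handle (tool tilted 35 degrees, tips pointing to the nose).
- scoop_nose (a point): Middle of the scoop's nose edge: x +58, y 0, z +3 mm in the scoop's frame; same axes as the scoop.
- tamper: Preset-force tamper, 230 g, standing on its foot on the bench: steel foot and stem, black handle sleeve. Origin: centre of the foot's underside, z up. Foot diameter 22 mm, 10 mm high, then a cone to the 9 mm stem; the round handle (diameter 20 mm, a 25 mm rim near its top) spans z 108 to 171 mm.
- tamper_grip (a point): Point on the tamper handle's axis to grip, 142 mm above the foot's underside (handle not pressed); z up.
- tamper_handle (a joint): Travel of the tamper's handle sleeve down its stem, 0 (released) to 0.008 m (tripped). An internal spring holds it at 0 until the push reaches about 9.4 N; then it gives way to 0.008 m, the force dropping to about 6 N, and springs back when let up.
- ring0: one of seven plain white ceramic packing rings, outer diameter 22 mm, length 22 mm, bore 16 mm, 14 g, glazed: on steel it slides at 15 to 25 degrees; origin at its middle, z along its bore. The rings start in the scoop, some standing, some lying.
- ring1: one of seven plain white ceramic packing rings, outer diameter 22 mm, length 22 mm, bore 16 mm, 14 g, glazed: on steel it slides at 15 to 25 degrees; origin at its middle, z along its bore. The rings start in the scoop, some standing, some lying.
- ring2: one of seven plain white ceramic packing rings, outer diameter 22 mm, length 22 mm, bore 16 mm, 14 g, glazed: on steel it slides at 15 to 25 degrees; origin at its middle, z along its bore. The rings start in the scoop, some standing, some lying.
- ring3: one of seven plain white ceramic packing rings, outer diameter 22 mm, length 22 mm, bore 16 mm, 14 g, glazed: on steel it slides at 15 to 25 degrees; origin at its middle, z along its bore. The rings start in the scoop, some standing, some lying.
- ring4: one of seven plain white ceramic packing rings, outer diameter 22 mm, length 22 mm, bore 16 mm, 14 g, glazed: on steel it slides at 15 to 25 degrees; origin at its middle, z along its bore. The rings start in the scoop, some standing, some lying.
- ring5: one of seven plain white ceramic packing rings, outer diameter 22 mm, length 22 mm, bore 16 mm, 14 g, glazed: on steel it slides at 15 to 25 degrees; origin at its middle, z along its bore. The rings start in the scoop, some standing, some lying.
- ring6: one of seven plain white ceramic packing rings, outer diameter 22 mm, length 22 mm, bore 16 mm, 14 g, glazed: on steel it slides at 15 to 25 degrees; origin at its middle, z along its bore. The rings start in the scoop, some standing, some lying.
- wash_bottle: Bystander: white squeeze wash bottle with a bent spout, 216 mm tall, body diameter 64 mm.
- beaker_250: Bystander: glass beaker, diameter 72 mm, 94 mm tall.
- amber_100a: Bystander: small amber reagent bottle with screw cap, diameter 48 mm, 105 mm tall.
There are look-alikes about, which are no part of the job. Leave any orange or turquoise look-alike of the scoop alone.

How it is judged:
On the way, in this order (a step that is already met when the one before it is completed fails the run):
1. all seven rings are in the funnel or the tower (horizontal distance between each of ring0, ring1, ring2, ring3, ring4, ring5, ring6 and funnel below 0.062 m and z of ring0 in the frame of tower between 0.015 and 0.2 m and z of ring1 in the frame of tower between 0.015 and 0.2 m and z of ring2 in the frame of tower between 0.015 and 0.2 m and z of ring3 in the frame of tower between 0.015 and 0.2 m and z of ring4 in the frame of tower between 0.015 and 0.2 m and z of ring5 in the frame of tower between 0.015 and 0.2 m and z of ring6 in the frame of tower between 0.015 and 0.2 m and contact force between scoop and ring0 below 0.01 N and contact force between scoop and ring1 below 0.01 N and contact force between scoop and ring2 below 0.01 N and contact force between scoop and ring3 below 0.01 N and contact force between scoop and ring4 below 0.01 N and contact force between scoop and ring5 below 0.01 N and contact force between scoop and ring6 below 0.01 N), for 0.2 s.
2. the tamper, its foot below the funnel's neck inside the tower, is pressed on the rings until its spring has tripped (value of joint tamper_handle above 0.006 m and horizontal distance between tamper and tower below 0.031 m and z of tamper in the frame of tower below 0.11 m and (contact force between tamper and ring0 above 1 N or contact force between tamper and ring1 above 1 N or contact force between tamper and ring2 above 1 N or contact force between tamper and ring3 above 1 N or contact force between tamper and ring4 above 1 N or contact force between tamper and ring5 above 1 N or contact force between tamper and ring6 above 1 N)), for 0.05 s.
At the end, for the whole second after the job is handed in: All 7 rings in the tower (middles under 112 mm up); funnel seated (5 mm in height, 12 mm sideways); tower within 30 mm of its start; scoop flat and tamper upright on the bench, at rest, their origins over 110 and 80 mm from the tower's axis (horizontal distance between each of ring0, ring1, ring2, ring3, ring4, ring5, ring6 and tower below 0.031 m and z of ring0 in the frame of tower between 0.015 and 0.112 m and z of ring1 in the frame of tower between 0.015 and 0.112 m and z of ring2 in the frame of tower between 0.015 and 0.112 m and z of ring3 in the frame of tower between 0.015 and 0.112 m and z of ring4 in the frame of tower between 0.015 and 0.112 m and z of ring5 in the frame of tower between 0.015 and 0.112 m and z of ring6 in the frame of tower between 0.015 and 0.112 m and horizontal distance between funnel and tower below 0.012 m and angle between funnel's own z axis and vertical below 0.12 rad and z of funnel in the frame of tower between 0.108 and 0.118 m and height (world z) of each of scoop, tamper below 0.006 m and angle between each of scoop, tamper's own z axis and vertical below 0.08 rad and horizontal distance between scoop and tower above 0.11 m and linear speed of each of scoop, tamper below 0.01 m/s and horizontal distance between tamper and tower above 0.08 m and distance of tower from where it was at the start of the episode below 0.03 m and angle between tower's own z axis and vertical below 0.05 rad); the robot touches nothing.
It fails at once if a bystander is pushed more than 30 mm or knocked over (distance of any of wash_bottle, beaker_250, amber_100a from where it was at the start of the episode above 0.03 m or angle between any of wash_bottle, beaker_250, amber_100a's own z axis and vertical above 0.3 rad).
It fails at once if the tower is tipped (angle between tower's own z axis and vertical above 0.2 rad).
It also fails if it takes over 72 s, if anything falls off the work surface, if the arm or the gripper's body presses on something with over 40 N, if the wrist force passes 120 N, or if a joint passes its speed limit or range.

## Working session

There is one attempt and no reset: what is moved stays moved. The work goes in short steps, Python scripts to look and compute and a tool call to move; the robot and the scene stay as the last step left them, time stands still between calls to the robot, and variables do not carry over. Pictures are saved under pics/ and viewed, about 8 in all and at most 12, crops included, and the job is handed in when it is done.

Besides the shell and the picture viewer there is one more tool, called by a JSON object that holds its "op" and its "data". drive_tool: Moves the arm, as the interface text tells. Its arguments: {"type":"object","properties":{"series":{"type":"array","items":{"type":"object","properties":{"x":{"type":"number"},"y":{"type":"number"},"z":{"type":"number"},"wx":{"type":"number"},"wy":{"type":"number"},"wz":{"type":"number"},"hand":{"type":"number"}}}}},"required":["series"]}

```bash
mkdir -p pics; ls; python3 - <<'E'
from rig import r
import cv2,json
s=r.sense();print(s)
for n in("side","top"):
    d=r.get_image(n);cv2.imwrite(f"pics/{n}0.png",d["image"][:,:,::-1]);print(n,d["K"],d["R"],d["t"], -d["R"].T@d["t"])
E
```

```text
pics
{'t': 0.0, 'q': array([-1.32617329,  0.41187549, -0.01273024,  1.59703528,  0.00560028,
        1.13431277, -0.08223489]), 'dq': array([ 0.0012596 , -0.00113672,  0.00080622,  0.00052697, -0.00086888,
       -0.00135212,  0.0019428 ]), 'joint_torque': array([ 7.70810511e-04, -5.87952733e+01,  6.42471761e-01, -2.91074824e+01,
       -5.37546398e-02,  1.81065907e-02,  1.48124218e-04]), 'ee_pos': array([0.19221805, 0.59418642, 0.22982778]), 'eef_rot': array([ 5.11232914e-04,  8.08621930e-01,  5.88328087e-01, -6.12258771e-04]), 'contact_force': array([-0.30000961, -0.16996772, -1.15148944]), 'ft_torque': array([-0.03007589, -0.01449766,  0.00516317]), 'width': 0.08795775922380467}
side [[445.75699824   0.         281.04315855]
 [  0.         445.75699824 205.55236201]
 [  0.           0.           1.        ]] [[-0.90409429 -0.42697742  0.01742968]
 [-0.21807506  0.42591386 -0.87808921]
 [ 0.36750072 -0.79767642 -0.47817941]] [0.53349458 0.15314904 1.47812898] [-0.02748607  1.34163047  0.83199072]
top [[476.7354432    0.         276.75837244]
 [  0.         476.7354432  210.13504768]
 [  0.           0.           1.        ]] [[-2.70879245e-02 -9.99616166e-01 -5.81079131e-03]
 [-9.81777693e-01  2.76974019e-02 -1.88003762e-01]
 [ 1.88092544e-01  6.12273575e-04 -9.82151119e-01]] [0.1645711  0.5293623  1.37057714] [0.26637865 0.1490068  1.44659226]
```

View pics/side0.png

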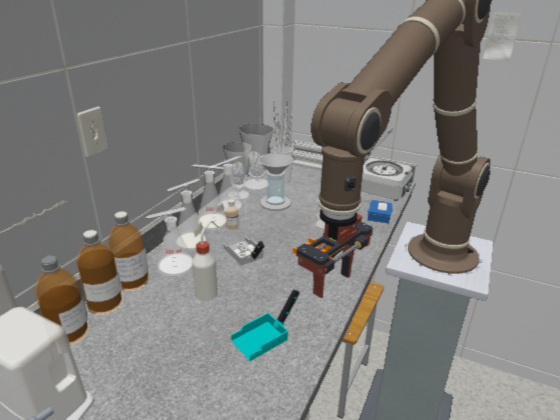

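View pics/top0.png

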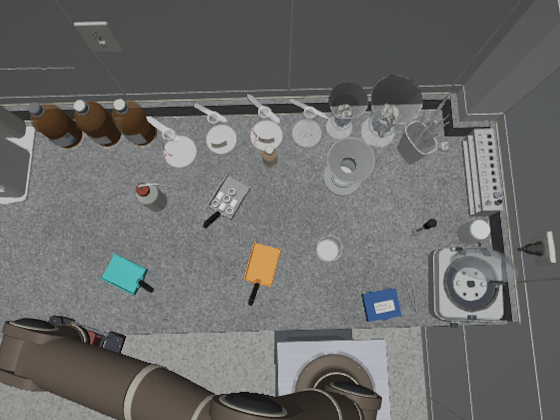

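The top view shows these candidates.
- **Scoops:** steel with white rings at (229,196), orange at (262,265), turquoise at (125,273). The steel one fits.
- **Funnels:** at (350,160) on a glass tube with a round base at (342,180), plus glass-stand ones at (348,100) and (397,100). The first fits.
- **Tamper:** black handle at (430,224), foot near (416,233).

I'll confirm these in an enlarged crop.

```bash
cat > h.py <<'E'
import numpy as np,cv2
from rig import r
from scipy.spatial.transform import Rotation as Ro
def ray(d,u,v):
    R,t,K=d["R"],d["t"],d["K"]
    return -R.T@t, R.T@np.linalg.solve(K,np.array([u,v,1.]))
def onz(d,u,v,z):
    c,w=ray(d,u,v);return c+w*(z-c[2])/w[2]
def proj(d,X):
    p=d["K"]@(d["R"]@np.asarray(X,float)+d["t"]);return p[:2]/p[2]
def tri(d1,p1,d2,p2):
    c1,w1=ray(d1,*p1);c2,w2=ray(d2,*p2)
    s=np.linalg.lstsq(np.c_[w1,-w2],c2-c1,rcond=None)[0]
    a,b=c1+s[0]*w1,c2+s[1]*w2;return (a+b)/2,np.linalg.norm(a-b)
def rot(s): q=s["eef_rot"];return Ro.from_quat([q[1],q[2],q[3],q[0]])
E
python3 - <<'E'
import cv2,numpy as np
a=cv2.imread("pics/top0.png")
A=cv2.resize(a[125:260,190:450],None,fx=3,fy=3,interpolation=cv2.INTER_CUBIC)
b=cv2.imread("pics/side0.png")
B=cv2.resize(b[140:265,215:415][:, :195],None,fx=3,fy=3,interpolation=cv2.INTER_CUBIC)
cv2.imwrite("pics/c1.png",A);cv2.imwrite("pics/c2.png",B)
E
```

```text
(no output)
```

View pics/c1.png

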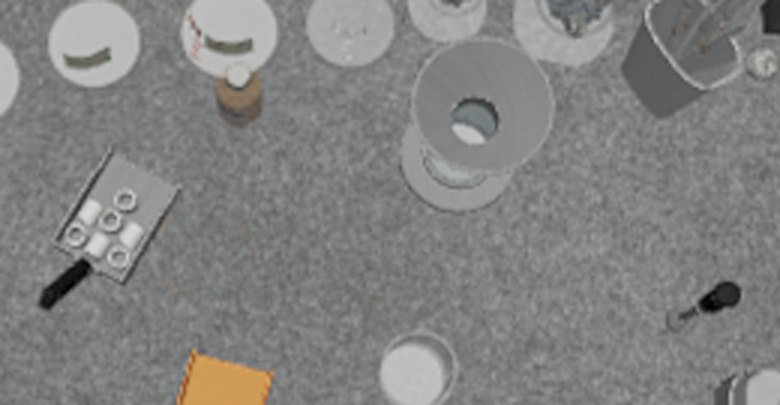

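View pics/c2.png

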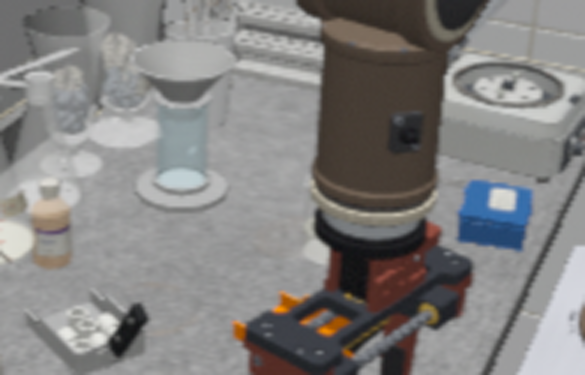

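The crop confirms steel scoop with seven rings (corners, crop px: (112,150), (182,187), (125,283), (55,240)); funnel rim (482,105); tower base about (457,160); tamper top (728,293), foot (673,322). Now measuring.

```bash
python3 - <<'E'
from h import *
d=r.get_image("top");s=r.get_image("side")
im=cv2.cvtColor(d["image"],cv2.COLOR_RGB2BGR)
C=lambda x,y:(190+x/3-1/3,125+y/3-1/3)
S=lambda x,y:(215+x/3-1/3,140+y/3-1/3)
p=lambda n,v:print(n,np.round(v,4))
p("rim top",onz(d,*C(482.5,105),.188)); p("base top",onz(d,*C(457,160),.010))
p("rim side",onz(s,*S(186,62),.188)); p("base side",onz(s,*S(181,186),.014))
for n,c,z in(("noseL",(112,150),.02),("noseR",(182,187),.02),("backR",(125,283),.03),("backL",(55,240),.03)):p(n,onz(d,*C(*c),z))
# handle: black mask
def black(d,x0,x1,y0,y1,t=45):
    m=(d["image"].max(2)<t).astype(np.uint8);k=np.zeros_like(m);k[y0:y1,x0:x1]=m[y0:y1,x0:x1]
    n,l,st,c=cv2.connectedComponentsWithStats(k);i=1+np.argmax(st[1:,4]);pts=np.argwhere(l==i)[:,::-1].astype(np.float32);return pts,cv2.minAreaRect(pts),c[i]
pts,rc,c=black(d,200,225,205,232);print("handle",len(pts),rc,c);p("handle c",onz(d,*c,.014+.053*.82))
pts,rc,c=black(d,412,440,215,240);print("tamper",len(pts),rc,c,pts.min(0),pts.max(0))
for z in(.171,.142):p("tamper c %g"%z,onz(d,*c,z))
p("tamper top",onz(d,*C(728,293),.171));p("tamper foot",onz(d,*C(673,322),.005))
p("wash",onz(d,*(150,207),.0));p("amber cap",onz(d,*C(238,75),.105));p("beaker rim",onz(d,*C(420,367),.0))
p("orange",onz(d,262,265,.0))
p("s tilt tip",onz(s,*S(135,313),.09))
# tower base by circles in the top crop
g=cv2.cvtColor(im,cv2.COLOR_BGR2GRAY)
E
```

```text
rim top [ 0.6425 -0.0561  0.188 ]
base top [ 0.6374 -0.0554  0.01  ]
rim side [ 0.6318 -0.0425  0.188 ]
base side [ 0.6357 -0.0408  0.014 ]
noseL [0.6556 0.3007 0.02  ]
noseR [0.6143 0.2292 0.02  ]
backR [0.5143 0.2876 0.03  ]
backL [0.5604 0.358  0.03  ]
handle 99 ((211.12832641601562, 219.07521057128906), (5.173964500427246, 19.849210739135742), 48.8140754699707) [211.26262626 219.06060606]
handle c [0.511  0.3443 0.0575]
tamper 61 ((429.5000305175781, 224.00001525878906), (7.602630138397217, 12.521980285644531), 63.43495178222656) [429.42622951 224.19672131] [424. 219.] [436. 228.]
tamper c 0.171 [ 0.4603 -0.2618  0.171 ]
tamper c 0.142 [ 0.4647 -0.2711  0.142 ]
tamper top [ 0.4652 -0.2701  0.171 ]
tamper foot [ 0.4629 -0.2663  0.005 ]
wash [0.5644 0.5422 0.    ]
amber cap [0.7047 0.1677 0.105 ]
beaker rim [ 0.4247 -0.0079  0.    ]
orange [0.3758 0.1991 0.    ]
s tilt tip [0.4969 0.3512 0.09  ]
```

```bash
cat >> h.py <<'E'
SC=np.array([.586,.295,0]);SY=np.radians(-30.6);TW=np.array([.640,-.054,0]);TP=np.array([.4635,-.2675,0])
def frame(yaw,pitch):  # scoop attitude: yaw, nose-down pitch (deg)
    return Ro.from_euler("ZY",[yaw,np.radians(pitch)])
TOOL=Ro.from_matrix(np.c_[[0,1,0],[-.819152,0,-.573576],[.573576,0,-.819152]] if False else np.array([[0,np.cross([.573576,0,-.819152],[0,1,0])[0],.573576],[1,0,0],[0,np.cross([.573576,0,-.819152],[0,1,0])[2],-.819152]]))
def plan(P,Rt,n=5):
    s=r.sense();p0=s["ee_pos"];R0=rot(s);dv=(R0.inv()*Rt).as_rotvec()
    print("t %.2f pos"%s["t"],np.round(p0,4),"w %.4f F"%s["width"],np.round(s["contact_force"],1),"goal",np.round(P,4),"mm/row %.0f deg/row %.1f"%(np.linalg.norm(P-p0)*1e3/n,np.degrees(np.linalg.norm(dv))/n))
    for i in range(n):
        Ri=R0*Ro.from_rotvec(dv*i/n)
        print(np.round(Ri.inv().apply((P-p0)/n)*1e3,1),np.round(np.degrees(dv)/n,2))
def scoop_tool(nose,yaw,pitch,off=0):
    """TCP pose putting the scoop's nose at a point; off: back along tool z"""
    F=frame(yaw,pitch);Rt=F*TOOL
    return np.asarray(nose)+F.apply([-.153,0,.067])+Rt.apply([0,0,.011-off]),Rt
E
python3 - <<'E'
from h import *
print(TOOL.as_matrix().round(2))
nose=SC+frame(SY,0).apply([.058,0,.003])
P,R_=scoop_tool(nose,SY,0,.09);plan(P,R_)
P,R_=scoop_tool(nose,SY,0,0);print(P)
E
```

```text
[[ 0.    0.82  0.57]
 [ 1.    0.    0.  ]
 [ 0.    0.57 -0.82]]
t 0.20 pos [0.1923 0.5944 0.2301] w 0.0876 F [ 0.7 -0.2  0.1] goal [0.4652 0.3664 0.1347] mm/row 74 deg/row 7.4
[-26.6  66.   19.1] [-6.97 -0.76  2.46]
[-23.5  64.2  27.4] [-6.97 -0.76  2.46]
[-20.3  61.3  35.3] [-6.97 -0.76  2.46]
[-17.3  57.4  42.8] [-6.97 -0.76  2.46]
[-14.3  52.4  49.7] [-6.97 -0.76  2.46]
[0.50966022 0.34014722 0.06098932]
```

{"op": "drive_tool", "data": {"series": [{"x":-14,"y":33,"z":10,"wx":-3.7,"wy":-0.4,"wz":1.3},{"x":-13,"y":32.5,"z":12,"wx":-3.7,"wy":-0.4,"wz":1.3},{"x":-12,"y":32,"z":14,"wx":-3.7,"wy":-0.4,"wz":1.3},{"x":-12,"y":31,"z":16,"wx":-3.7,"wy":-0.4,"wz":1.3},{"x":-11,"y":30.5,"z":18,"wx":-3.7,"wy":-0.4,"wz":1.3}]}}

```text
validation failed for argument at $.se...
```

```bash
python3 - <<'E'
from h import *
nose=SC+frame(SY,0).apply([.058,0,.003])
P,R_=scoop_tool(nose,SY,0,.09);plan(P,R_)
E
```

```text
t 0.20 pos [0.1923 0.5944 0.2301] w 0.0876 F [ 0.7 -0.2  0.1] goal [0.4652 0.3664 0.1347] mm/row 74 deg/row 7.4
[-26.6  66.   19.1] [-6.97 -0.76  2.46]
[-23.5  64.2  27.4] [-6.97 -0.76  2.46]
[-20.3  61.3  35.3] [-6.97 -0.76  2.46]
[-17.3  57.4  42.8] [-6.97 -0.76  2.46]
[-14.3  52.4  49.7] [-6.97 -0.76  2.46]
```

{"op": "drive_tool", "data": {"series": [{"x":-14,"y":33,"z":10,"wx":-3.7,"wy":-0.4,"wz":1.3,"hand":1},{"x":-13,"y":32,"z":12,"wx":-3.7,"wy":-0.4,"wz":1.3,"hand":1},{"x":-12,"y":32,"z":14,"wx":-3.7,"wy":-0.4,"wz":1.3,"hand":1},{"x":-12,"y":31,"z":16,"wx":-3.7,"wy":-0.4,"wz":1.3,"hand":1},{"x":-11,"y":30,"z":18,"wx":-3.7,"wy":-0.4,"wz":1.3,"hand":1}]}}

```text
t: 0.7
ee_pos: [0.328, 0.4768, 0.1816]
eef_rot: [0.143, 0.829, 0.534, 0.084]
contact_force: [0.2, 0.6, -0.3]
width: 0.0881
```

```bash
python3 - <<'E'
from h import *
nose=SC+frame(SY,0).apply([.058,0,.003])
P,R_=scoop_tool(nose,SY,0,.09);plan(P,R_)
E
```

```text
t 0.70 pos [0.328  0.4768 0.1816] w 0.0881 F [ 0.2  0.6 -0.3] goal [0.4652 0.3664 0.1347] mm/row 36 deg/row 3.4
[-8.5 29.2 20.1] [-3.19 -0.41  1.15]
[-7.8 28.2 21.7] [-3.19 -0.41  1.15]
[-7.1 27.1 23.3] [-3.19 -0.41  1.15]
[-6.4 25.9 24.9] [-3.19 -0.41  1.15]
[-5.7 24.6 26.3] [-3.19 -0.41  1.15]
```

{"op": "drive_tool", "data": {"series": [{"x":-8.5,"y":29,"z":20,"wx":-3.2,"wy":-0.4,"wz":1.15,"hand":1},{"x":-8,"y":28,"z":22,"wx":-3.2,"wy":-0.4,"wz":1.15,"hand":1},{"x":-7,"y":27,"z":23,"wx":-3.2,"wy":-0.4,"wz":1.15,"hand":0.8},{"x":-6.5,"y":26,"z":25,"wx":-3.2,"wy":-0.4,"wz":1.15,"hand":0.7},{"x":-5.5,"y":24.5,"z":26,"wx":-3.2,"wy":-0.4,"wz":1.15,"hand":0.7}]}}

```text
t: 1.2
ee_pos: [0.4689, 0.3625, 0.1345]
eef_rot: [0.265, 0.827, 0.471, 0.153]
contact_force: [0.6, -0.0, -0.5]
width: 0.0671
```

```bash
python3 - <<'E'
from h import *
nose=SC+frame(SY,0).apply([.058,0,.003])
P,R_=scoop_tool(nose,SY,0,0);plan(P,R_)
d=r.get_image("top");im=d["image"][:,:,::-1]
A=cv2.resize(im[150:290,150:290],None,fx=4,fy=4,interpolation=cv2.INTER_CUBIC)
cv2.imwrite("pics/t1.png",A)
s=r.sense();R=rot(s)
for z in(-.011,.008,.08,.09+.008):
    q=proj(d,s["ee_pos"]+R.apply([0,0,z]));print(z,((q-[150,150])*4).round())
E
```

```text
t 1.20 pos [0.4689 0.3625 0.1345] w 0.0671 F [ 0.6 -0.  -0.5] goal [0.5097 0.3401 0.061 ] mm/row 17 deg/row 0.1
[ 0.3 -1.  17.4] [ 0.12 -0.03 -0.03]
[ 0.3 -1.  17.4] [ 0.12 -0.03 -0.03]
[ 0.3 -0.9 17.4] [ 0.12 -0.03 -0.03]
[ 0.3 -0.9 17.4] [ 0.12 -0.03 -0.03]
[ 0.3 -0.9 17.4] [ 0.12 -0.03 -0.03]
-0.011 [205. 320.]
0.008 [216. 310.]
0.08 [258. 272.]
0.098 [268. 263.]
```

View pics/t1.png

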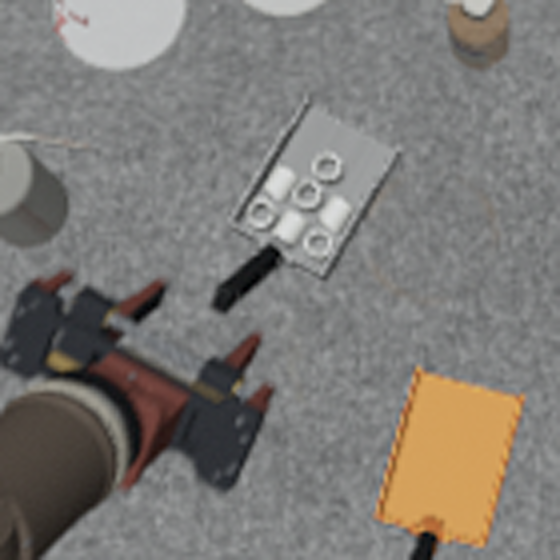

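Fingers (150,300)/(245,350) straddle the steel scoop's handle (220,298)–(280,255). Moving in and gripping.

{"op": "drive_tool", "data": {"series": [{"x":0,"y":-1,"z":17,"wx":0.1,"wy":0,"wz":0,"hand":0.7},{"x":0,"y":-1,"z":17.5,"wx":0.1,"wy":0,"wz":0,"hand":0.7},{"x":0,"y":-1,"z":17.5,"wx":0.1,"wy":0,"wz":0,"hand":0.7},{"x":0,"y":-1,"z":17.5,"wx":0.1,"wy":0,"wz":0,"hand":0.7},{"x":0,"y":-1,"z":16,"wx":0.1,"wy":0,"wz":0,"hand":0.6}]}}

```text
t: 1.75
ee_pos: [0.5119, 0.3333, 0.0581]
eef_rot: [0.265, 0.829, 0.47, 0.15]
contact_force: [-0.1, 0.9, 0.4]
width: 0.0565
```

{"op": "drive_tool", "data": {"series": [{"x":0,"y":0,"z":0,"wx":0,"wy":0,"wz":0,"hand":0.3},{"x":0,"y":0,"z":0,"wx":0,"wy":0,"wz":0,"hand":0.2},{"x":0,"y":0,"z":0,"wx":0,"wy":0,"wz":0,"hand":0},{"x":0,"y":0,"z":0,"wx":0,"wy":0,"wz":0,"hand":0},{"x":0,"y":0,"z":0,"wx":0,"wy":0,"wz":0,"hand":0}]}}

```text
t: 2.25
ee_pos: [0.5112, 0.3342, 0.0582]
eef_rot: [0.264, 0.829, 0.47, 0.149]
contact_force: [1.1, 0.5, -0.4]
width: 0.0169
```

```bash
python3 - <<'E'
from h import *
nose=SC+frame(SY,0).apply([.058,0,.003])
P,R_=scoop_tool(nose,SY,0,0);plan(P,R_,1)
s=r.sense();P=s["ee_pos"]+[0,0,.2];plan(P,rot(s))
E
```

```text
t 2.25 pos [0.5112 0.3342 0.0582] w 0.0169 F [ 1.1  0.5 -0.4] goal [0.5097 0.3401 0.061 ] mm/row 7 deg/row 0.5
[ 4.3 -2.  -4.8] [ 0.35  0.22 -0.22]
t 2.25 pos [0.5112 0.3342 0.0582] w 0.0169 F [ 1.1  0.5 -0.4] goal [0.5112 0.3342 0.2582] mm/row 40 deg/row 0.0
[ -0.   23.1 -32.6] [0. 0. 0.]
[ -0.   23.1 -32.6] [0. 0. 0.]
[ -0.   23.1 -32.6] [0. 0. 0.]
[ -0.   23.1 -32.6] [0. 0. 0.]
[ -0.   23.1 -32.6] [0. 0. 0.]
```

{"op": "drive_tool", "data": {"series": [{"x":0,"y":0,"z":0,"wx":0,"wy":0,"wz":0,"hand":0},{"x":0,"y":0,"z":0,"wx":0,"wy":0,"wz":0,"hand":0},{"x":0,"y":0,"z":0,"wx":0,"wy":0,"wz":0,"hand":0}]}}

```text
t: 2.55
ee_pos: [0.5105, 0.335, 0.0586]
eef_rot: [0.264, 0.829, 0.47, 0.15]
contact_force: [0.6, 1.1, -2.3]
width: 0.0139
```

{"op": "drive_tool", "data": {"series": [{"x":0,"y":6,"z":-8,"wx":0,"wy":0,"wz":0,"hand":0},{"x":0,"y":14,"z":-20,"wx":0,"wy":0,"wz":0,"hand":0},{"x":0,"y":20,"z":-28,"wx":0,"wy":0,"wz":0,"hand":0},{"x":0,"y":20,"z":-28,"wx":0,"wy":0,"wz":0,"hand":0},{"x":0,"y":14,"z":-20,"wx":0,"wy":0,"wz":0,"hand":0}]}}

```text
t: 3.05
ee_pos: [0.5081, 0.3322, 0.1877]
eef_rot: [0.265, 0.828, 0.472, 0.145]
contact_force: [0.3, -0.2, -2.5]
width: 0.014
```

```bash
python3 - <<'E'
from h import *
s=r.sense()
d=r.get_image("top");e=r.get_image("side")
A=cv2.resize(d["image"][130:270,150:300,::-1],(400,373));B=cv2.resize(e["image"][180:320,190:340,::-1],(400,373))
cv2.imwrite("pics/t2.png",np.hstack([A,B]))
print(s["t"],s["ee_pos"],s["width"],s["contact_force"])
# believed nose from the grasp, for comparison
R=rot(s);F=R*TOOL.inv();nose=s["ee_pos"]-R.apply([0,0,.011])-F.apply([-.153,0,.067])
for n,v in(("noseL",[0,.042,.017]),("noseR",[0,-.042,.017]),("backL",[-.116,.042,.027]),("backR",[-.116,-.042,.027])):
    X=nose+F.apply(v);print(n,X.round(3),((proj(d,X)-[150,130])*400/150).round(),((proj(e,X)-[190,180])*400/150+[400,0]).round())
E
```

```text
3.05 [0.50806009 0.33223072 0.18767059] 0.01395176518797426 [ 0.30110641 -0.19664559 -2.46119261]
noseL [0.655 0.292 0.147] [200.  88.] [490.  73.]
noseR [0.612 0.22  0.148] [269. 125.] [552.  55.]
backL [0.556 0.352 0.156] [142. 179.] [538. 108.]
backR [0.513 0.28  0.157] [212. 218.] [602.  88.]
```

View pics/t2.png

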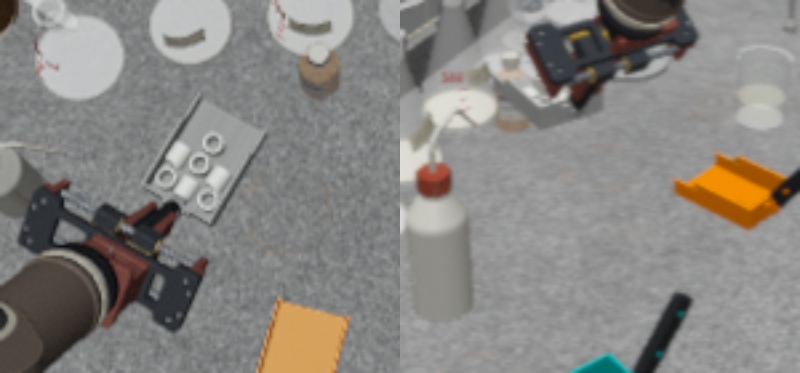

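Scoop lifted, all seven rings in it. The nose shows at (202,97)–(266,132), about 6 mm nearer the robot than believed, so I'll correct for that. Carrying to the funnel.

```bash
cat >> h.py <<'E'
DN=np.array([-.006,-.003,0])  # true nose minus believed, scoop frame
def pour(back,z,pitch,n):
    F=frame(SY,pitch);dirn=F.apply([1,0,0])*[1,1,0];dirn/=np.linalg.norm(dirn)
    nose=TW-back*dirn;nose[2]=z
    P,Rt=scoop_tool(nose-F.apply(DN),SY,pitch);plan(P,Rt,n);return P
E
python3 - <<'E'
from h import *
pour(.03,.25,-5,10)
E
```

```text
t 3.15 pos [0.5092 0.3333 0.1891] w 0.0136 F [ 0.5 -0.1 -2.6] goal [0.4907 0.0378 0.2955] mm/row 31 deg/row 0.5
[-26.4  17.2  -0.7] [-0.48  0.05 -0.  ]
[-26.4  17.2  -0.6] [-0.48  0.05 -0.  ]
[-26.4  17.2  -0.5] [-0.48  0.05 -0.  ]
[-26.4  17.2  -0.4] [-0.48  0.05 -0.  ]
[-26.4  17.2  -0.2] [-0.48  0.05 -0.  ]
[-26.4  17.2  -0.1] [-0.48  0.05 -0.  ]
[-26.4  17.2   0. ] [-0.48  0.05 -0.  ]
[-26.4  17.2   0.1] [-0.48  0.05 -0.  ]
[-26.4  17.2   0.3] [-0.48  0.05 -0.  ]
[-26.4  17.2   0.4] [-0.48  0.05 -0.  ]
```

{"op": "drive_tool", "data": {"series": [{"x":-6,"y":6,"z":0,"wx":-1,"wy":0,"wz":0,"hand":0},{"x":-12,"y":11,"z":0,"wx":-1.2,"wy":0,"wz":0,"hand":0},{"x":-18,"y":15,"z":-1,"wx":-1.2,"wy":0,"wz":0,"hand":0},{"x":-24,"y":17,"z":-1,"wx":-1,"wy":0,"wz":0,"hand":0},{"x":-28,"y":20,"z":0,"wx":0,"wy":0,"wz":0,"hand":0}]}}

```text
t: 3.65
ee_pos: [0.5068, 0.228, 0.2287]
eef_rot: [0.299, 0.815, 0.468, 0.163]
contact_force: [-0.5, 0.7, -2.3]
width: 0.0139
```

{"op": "drive_tool", "data": {"series": [{"x":-28,"y":20,"z":0,"wx":0,"wy":0,"wz":0,"hand":0},{"x":-28,"y":20,"z":0,"wx":0,"wy":0,"wz":0,"hand":0},{"x":-28,"y":18,"z":0,"wx":0,"wy":0,"wz":0,"hand":0},{"x":-27,"y":16,"z":0,"wx":0,"wy":0,"wz":0,"hand":0},{"x":-24,"y":12,"z":0,"wx":0,"wy":0,"wz":0,"hand":0}]}}

```text
t: 4.15
ee_pos: [0.4907, 0.067, 0.2815]
eef_rot: [0.303, 0.815, 0.469, 0.156]
contact_force: [0.0, -0.8, -2.7]
width: 0.0137
```

```bash
python3 - <<'E'
from h import *
pour(.03,.25,-5,3)
E
```

```text
t 4.15 pos [0.4907 0.067  0.2815] w 0.0137 F [ 0.  -0.8 -2.7] goal [0.4907 0.0378 0.2955] mm/row 11 deg/row 0.6
[-8.5  6.7 -0.2] [-0.05  0.47  0.33]
[-8.5  6.7 -0.2] [-0.05  0.47  0.33]
[-8.4  6.8 -0.3] [-0.05  0.47  0.33]
```

{"op": "drive_tool", "data": {"series": [{"x":-12,"y":8,"z":0,"wx":0,"wy":0.5,"wz":0.3,"hand":0},{"x":-8,"y":6,"z":0,"wx":0,"wy":0.5,"wz":0.3,"hand":0},{"x":-5,"y":4,"z":0,"wx":0,"wy":0.4,"wz":0.3,"hand":0},{"x":0,"y":0,"z":0,"wx":0,"wy":0,"wz":0,"hand":0}]}}

```text
t: 4.55
ee_pos: [0.4863, 0.031, 0.2903]
eef_rot: [0.297, 0.818, 0.465, 0.165]
contact_force: [0.4, 0.2, -3.5]
width: 0.014
```

```bash
python3 - <<'E'
from h import *
s=r.sense()
d=r.get_image("top");e=r.get_image("side")
A=cv2.resize(d["image"][110:250,260:410,::-1],(400,373),interpolation=2);B=cv2.resize(e["image"][90:230,210:360,::-1],(400,373),interpolation=2)
cv2.imwrite("pics/t3.png",np.hstack([A,B]))
P=pour(.03,.25,-5,1)
R=rot(s);F=R*TOOL.inv();nose=s["ee_pos"]-R.apply([0,0,.011])-F.apply([-.153,0,.067]-DN);print(nose)
for n,v in(("noseL",[0,.042,.017]),("noseR",[0,-.042,.017]),("floorL",[0,.042,-.003]),("floorR",[0,-.042,-.003]),("backL",[-.116,.042,.027]),("backR",[-.116,-.042,.027])):
    X=nose+F.apply(v);print(n,X.round(3),((proj(d,X)-[260,110])*400/150).round(),((proj(e,X)-[210,90])*400/150+[400,0]).round())
X=TW+[0,0,.188];print("rim",((proj(d,X)-[260,110])*400/150).round(),((proj(e,X)-[210,90])*400/150+[400,0]).round())
E
```

```text
t 4.65 pos [0.4866 0.0322 0.2903] w 0.0142 F [ 0.1  0.2 -3.2] goal [0.4907 0.0378 0.2955] mm/row 9 deg/row 0.5
[ 6.8  3.9 -3.6] [-0.28  0.41  0.05]
[ 0.60901775 -0.04629572  0.24403368]
noseL [ 0.629 -0.009  0.261] [205. 125.] [569. 146.]
noseR [ 0.586 -0.082  0.261] [282. 166.] [621. 134.]
floorL [ 0.631 -0.01   0.241] [203. 130.] [569. 160.]
floorR [ 0.588 -0.082  0.241] [279. 170.] [620. 148.]
backL [0.53  0.05  0.261] [148. 227.] [619. 174.]
backR [ 0.486 -0.022  0.262] [226. 269.] [672. 161.]
rim [239. 135.] [576. 184.]
```

View pics/t3.png

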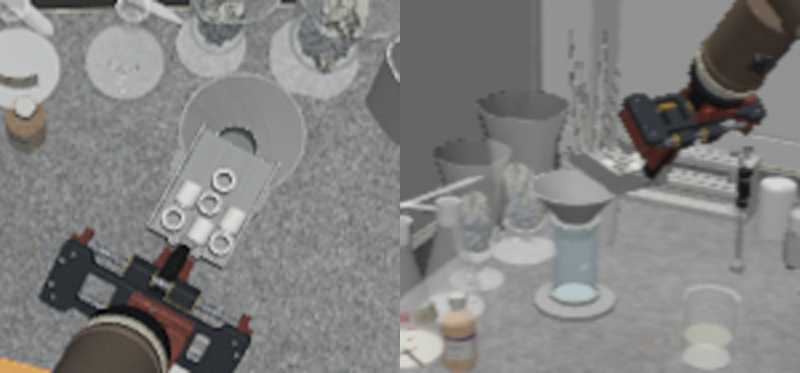

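The top view matches the predicted nose, (203,125)–(280,163). The rim centre at (243,132) is about 3 mm from what I believed, so I'll adjust it, lower the nose to just over the rim and begin tilting.

```bash
sed -i 's/TW=np.array(\[.640,-.054,0\])/TW=np.array([.642,-.056,0])/' h.py; python3 - <<'E'
from h import *
P=pour(.018,.206,13,5)
print(scoop_tool([0,0,0],SY,50))
s=r.sense()
for a,b in((13,22),(22,30),(30,40),(40,52)):
    F0=frame(SY,a);F1=frame(SY,b);
    g=lambda F,q:scoop_tool(np.zeros(3)-F.apply(DN),SY,q)
    P0,R0=g(F0,a);P1,R1=g(F1,b);print(a,b,(R0.inv().apply(P1-P0)*1e3).round(1),np.degrees((R0.inv()*R1).as_rotvec()).round(1))
E
```

```text
t 4.65 pos [0.4866 0.0322 0.2903] w 0.0142 F [ 0.1  0.2 -3.2] goal [0.5213 0.0189 0.2942] mm/row 7 deg/row 3.5
[1.3 6.1 4.1] [ 3.54  0.08 -0.  ]
[1.3 6.4 3.7] [ 3.54  0.08 -0.  ]
[1.2 6.6 3.3] [ 3.54  0.08 -0.  ]
[1.2 6.8 2.9] [ 3.54  0.08 -0.  ]
[1.2 6.9 2.5] [ 3.54  0.08 -0.  ]
(array([-0.04292395,  0.02538515,  0.14964639]), Rotation.from_matrix(array([[ 5.09041416e-01,  8.31412860e-01, -2.22776781e-01],
                            [ 8.60742027e-01, -4.91696194e-01,  1.31749821e-01],
                            [ 1.38777878e-17, -2.58819453e-01, -9.65925717e-01]])))
13 22 [ -0.   21.1 -11.2] [9. 0. 0.]
22 30 [  0.   18.6 -10.2] [ 8. -0. -0.]
30 40 [ -0.   23.5 -12.3] [10. -0.  0.]
40 52 [  0.   28.4 -14.2] [12.  0. -0.]
```

{"op": "drive_tool", "data": {"series": [{"x":1.3,"y":6,"z":4,"wx":3.5,"wy":0,"wz":0,"hand":0},{"x":1.2,"y":6.4,"z":3.7,"wx":3.5,"wy":0,"wz":0,"hand":0},{"x":1.2,"y":6.6,"z":3.3,"wx":3.5,"wy":0,"wz":0,"hand":0},{"x":1.2,"y":6.8,"z":3,"wx":3.5,"wy":0,"wz":0,"hand":0},{"x":1.2,"y":7,"z":2.5,"wx":3.5,"wy":0,"wz":0,"hand":0}]}}

```text
t: 5.15
ee_pos: [0.5215, 0.0247, 0.2921]
eef_rot: [0.166, 0.85, 0.491, 0.089]
contact_force: [0.5, 0.2, -3.1]
width: 0.0137
```

```bash
python3 - <<'E'
from h import *
P=pour(.018,.206,13,1)
P=pour(.018,.206,20,4)
E
```

```text
t 5.15 pos [0.5215 0.0247 0.2921] w 0.0137 F [ 0.5  0.2 -3.1] goal [0.5213 0.0189 0.2942] mm/row 6 deg/row 0.9
[-5.2  3.2 -0.8] [-0.26  0.43  0.75]
t 5.15 pos [0.5215 0.0247 0.2921] w 0.0137 F [ 0.5  0.2 -3.1] goal [0.5313 0.0129 0.3086] mm/row 6 deg/row 1.7
[-1.4  4.9 -2.5] [1.69 0.12 0.18]
[-1.4  4.8 -2.6] [1.69 0.12 0.18]
[-1.3  4.7 -2.8] [1.69 0.12 0.18]
[-1.3  4.6 -2.9] [1.69 0.12 0.18]
```

{"op": "drive_tool", "data": {"series": [{"x":-1.4,"y":5,"z":-2.5,"wx":1.7,"wy":0.1,"wz":0.2,"hand":0},{"x":-1.4,"y":5,"z":-2.6,"wx":1.7,"wy":0.1,"wz":0.2,"hand":0},{"x":-1.3,"y":5,"z":-2.8,"wx":1.7,"wy":0.1,"wz":0.2,"hand":0},{"x":-1.3,"y":5,"z":-2.9,"wx":1.7,"wy":0.1,"wz":0.2,"hand":0},{"x":0,"y":0,"z":0,"wx":0,"wy":0,"wz":0,"hand":0}]}}

```text
t: 5.65
ee_pos: [0.5355, 0.0155, 0.3088]
eef_rot: [0.115, 0.86, 0.493, 0.06]
contact_force: [0.8, -1.0, -2.8]
width: 0.0139
```

{"op": "drive_tool", "data": {"series": [{"x":0,"y":2.4,"z":-1.3,"wx":1,"wy":0,"wz":0,"hand":0},{"x":0,"y":2.4,"z":-1.3,"wx":1,"wy":0,"wz":0,"hand":0},{"x":0,"y":2.4,"z":-1.3,"wx":1,"wy":0,"wz":0,"hand":0},{"x":0,"y":2.4,"z":-1.3,"wx":1,"wy":0,"wz":0,"hand":0},{"x":0,"y":0,"z":0,"wx":0,"wy":0,"wz":0,"hand":0}]}}

```text
t: 6.15
ee_pos: [0.5416, 0.0154, 0.3125]
eef_rot: [0.088, 0.862, 0.498, 0.038]
contact_force: [-0.1, -0.5, -3.2]
width: 0.0137
```

```bash
python3 - <<'E'
from h import *
P=pour(.018,.206,25,1)
P=pour(.018,.206,30,5)
d=r.get_image("top")
cv2.imwrite("pics/t4.png",cv2.resize(d["image"][110:250,260:410,::-1],(600,560),interpolation=2))
E
```

```text
t 6.15 pos [0.5416 0.0154 0.3125] w 0.0137 F [-0.1 -0.5 -3.2] goal [0.5394 0.0082 0.318 ] mm/row 9 deg/row 1.6
[-7.4  2.7 -4.9] [0.87 1.16 0.77]
t 6.15 pos [0.5416 0.0154 0.3125] w 0.0137 F [-0.1 -0.5 -3.2] goal [0.5481 0.003  0.3266] mm/row 4 deg/row 1.2
[-1.5  2.9 -2.3] [1.17 0.24 0.14]
[-1.5  2.8 -2.3] [1.17 0.24 0.14]
[-1.5  2.8 -2.4] [1.17 0.24 0.14]
[-1.5  2.7 -2.5] [1.17 0.24 0.14]
[-1.5  2.7 -2.5] [1.17 0.24 0.14]
```

View pics/t4.png

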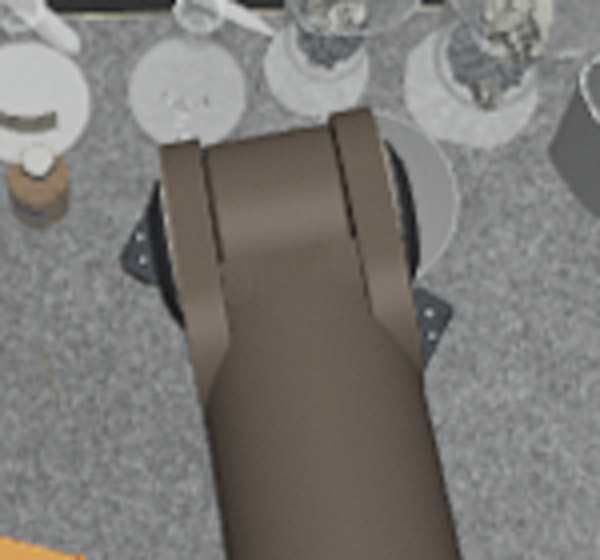

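The top camera is now blocked by the arm (only the funnel's right edge shows at (445,200)). I'll continue slowly, correcting the small sideways drift.

{"op": "drive_tool", "data": {"series": [{"x":-2,"y":3,"z":-2.3,"wx":1.2,"wy":0.3,"wz":0.2,"hand":0},{"x":-2,"y":3,"z":-2.3,"wx":1.2,"wy":0.3,"wz":0.2,"hand":0},{"x":-2,"y":3,"z":-2.4,"wx":1.2,"wy":0.3,"wz":0.2,"hand":0},{"x":-2,"y":3,"z":-2.5,"wx":1.2,"wy":0.3,"wz":0.2,"hand":0},{"x":-2,"y":3,"z":-2.5,"wx":1.2,"wy":0.3,"wz":0.2,"hand":0}]}}

```text
t: 6.7
ee_pos: [0.545, 0.0043, 0.3234]
eef_rot: [0.036, 0.867, 0.496, 0.02]
contact_force: [0.0, -0.2, -2.8]
width: 0.0138
```

```bash
python3 - <<'E'
from h import *
f=[]
for i in range(6): e=r.get_image("side");f.append(r.sense()["contact_force"][2])
print(np.mean(f))
P=pour(.018,.206,30,1)
P=pour(.018,.206,40,8)
cv2.imwrite("pics/t5.png",cv2.resize(e["image"][110:230,220:360,::-1],(700,600),interpolation=2))
E
```

```text
-1.616496593914097
t 7.00 pos [0.5451 0.0043 0.3235] w 0.0141 F [ 0.8  0.5 -1.9] goal [0.5481 0.003  0.3266] mm/row 5 deg/row 0.3
[ 0.4  3.5 -2.8] [-0.27  0.01  0.14]
t 7.00 pos [0.5451 0.0043 0.3235] w 0.0141 F [ 0.8  0.5 -1.9] goal [ 0.5674 -0.0084  0.3409] mm/row 4 deg/row 1.2
[ 0.   3.4 -1.9] [1.22 0.   0.02]
[ 0.   3.3 -2. ] [1.22 0.   0.02]
[ 0.   3.3 -2. ] [1.22 0.   0.02]
[ 0.   3.2 -2.1] [1.22 0.   0.02]
[ 0.   3.2 -2.2] [1.22 0.   0.02]
[ 0.1  3.2 -2.2] [1.22 0.   0.02]
[ 0.1  3.1 -2.3] [1.22 0.   0.02]
[ 0.1  3.1 -2.4] [1.22 0.   0.02]
```

View pics/t5.png

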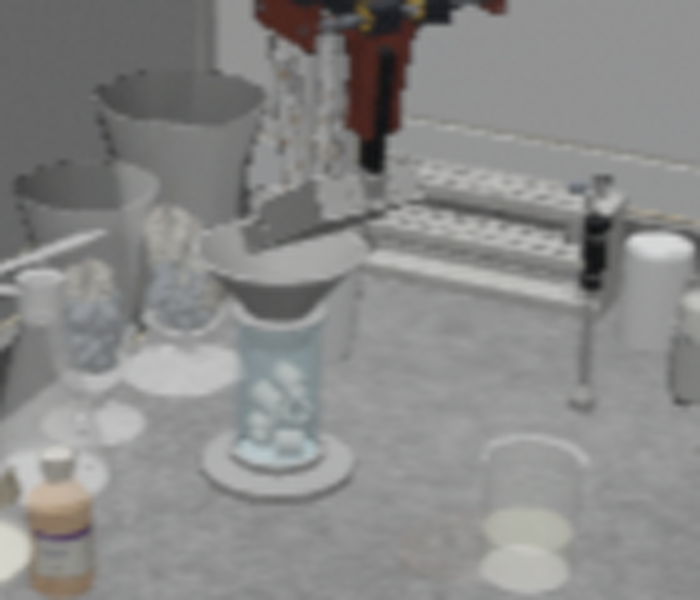

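The rings are lying in the tower (cluster at about (280,410)), the funnel is seated, and the scoop now reads about 1.6 N, its empty weight. I'll tilt further to be sure, then back out.

{"op": "drive_tool", "data": {"series": [{"x":0,"y":6,"z":-4,"wx":2.4,"wy":0,"wz":0,"hand":0},{"x":0,"y":6,"z":-4,"wx":2.4,"wy":0,"wz":0,"hand":0},{"x":0,"y":6,"z":-4,"wx":2.4,"wy":0,"wz":0,"hand":0},{"x":0,"y":6,"z":-4,"wx":2.4,"wy":0,"wz":0,"hand":0},{"x":0,"y":6,"z":-4,"wx":2.4,"wy":0,"wz":0,"hand":0}]}}

```text
t: 7.5
ee_pos: [0.5697, -0.0062, 0.3432]
eef_rot: [-0.058, 0.864, 0.499, -0.033]
contact_force: [-0.7, 0.6, -2.0]
width: 0.0139
```

{"op": "drive_tool", "data": {"series": [{"x":0,"y":0,"z":0,"wx":0,"wy":0,"wz":0,"hand":0},{"x":0,"y":0,"z":0,"wx":0,"wy":0,"wz":0,"hand":0},{"x":0,"y":0,"z":-20,"wx":0,"wy":0,"wz":0,"hand":0},{"x":0,"y":0,"z":-30,"wx":0,"wy":0,"wz":0,"hand":0},{"x":0,"y":0,"z":-30,"wx":0,"wy":0,"wz":0,"hand":0}]}}

```text
t: 8.0
ee_pos: [0.5769, -0.0094, 0.4194]
eef_rot: [-0.058, 0.864, 0.499, -0.037]
contact_force: [0.8, 0.3, -1.4]
width: 0.0136
```

```bash
cat >> h.py <<'E'
def place(z,n,c=SC):
    nose=np.asarray(c)+frame(SY,0).apply([.058,0,.003])+[0,0,z]
    P,Rt=scoop_tool(nose-frame(SY,0).apply(DN),SY,0);plan(P,Rt,n)
E
python3 - <<'E'
from h import *
f=[]
for i in range(4): e=r.get_image("side");f.append(r.sense()["contact_force"][2])
print(np.mean(f))
place(.15,10)
E
```

```text
-1.8643914365417662
t 8.20 pos [ 0.5773 -0.0097  0.4186] w 0.0143 F [-0.1  0.4 -2.6] goal [0.5164 0.3397 0.211 ] mm/row 41 deg/row 4.3
[ 27.4 -19.7  23.5] [-4.28  0.01  0.08]
[ 27.3 -21.4  22. ] [-4.28  0.01  0.08]
[ 27.3 -23.1  20.3] [-4.28  0.01  0.08]
[ 27.3 -24.5  18.6] [-4.28  0.01  0.08]
[ 27.2 -25.9  16.7] [-4.28  0.01  0.08]
[ 27.2 -27.1  14.7] [-4.28  0.01  0.08]
[ 27.1 -28.2  12.6] [-4.28  0.01  0.08]
[ 27.1 -29.1  10.5] [-4.28  0.01  0.08]
[ 27.1 -29.8   8.3] [-4.28  0.01  0.08]
[ 27.  -30.4   6.1] [-4.28  0.01  0.08]
```

{"op": "drive_tool", "data": {"series": [{"x":27,"y":-13,"z":0,"wx":-4.3,"wy":0,"wz":0,"hand":0},{"x":27,"y":-21,"z":18,"wx":-4.3,"wy":0,"wz":0,"hand":0},{"x":27,"y":-23,"z":20,"wx":-4.3,"wy":0,"wz":0,"hand":0},{"x":27,"y":-25,"z":19,"wx":-4.3,"wy":0,"wz":0,"hand":0},{"x":27,"y":-26,"z":17,"wx":-4.3,"wy":0,"wz":0,"hand":0}]}}

```text
t: 8.7
ee_pos: [0.5539, 0.1548, 0.3321]
eef_rot: [0.11, 0.862, 0.491, 0.06]
contact_force: [1.0, -0.5, -1.4]
width: 0.0143
```

{"op": "drive_tool", "data": {"series": [{"x":27,"y":-27,"z":17,"wx":-4.3,"wy":0,"wz":0,"hand":0},{"x":27,"y":-28,"z":15,"wx":-4.3,"wy":0,"wz":0,"hand":0},{"x":27,"y":-29,"z":14,"wx":-4.3,"wy":0,"wz":0,"hand":0},{"x":27,"y":-30,"z":12,"wx":-4.3,"wy":0,"wz":0,"hand":0},{"x":20,"y":-24,"z":8,"wx":-4,"wy":0,"wz":0,"hand":0}]}}

```text
t: 9.2
ee_pos: [0.5193, 0.3262, 0.2071]
eef_rot: [0.266, 0.823, 0.478, 0.155]
contact_force: [0.4, 0.3, -1.9]
width: 0.0137
```

```bash
python3 - <<'E'
from h import *
place(.04,5)
E
```

```text
t 9.20 pos [0.5193 0.3262 0.2071] w 0.0137 F [ 0.4  0.3 -1.9] goal [0.5164 0.3397 0.101 ] mm/row 21 deg/row 0.2
[  2.  -13.9  16.1] [ 0.16 -0.11  0.13]
[  2.  -13.9  16.2] [ 0.16 -0.11  0.13]
[  2.  -13.8  16.2] [ 0.16 -0.11  0.13]
[  2.  -13.8  16.2] [ 0.16 -0.11  0.13]
[  2.  -13.8  16.3] [ 0.16 -0.11  0.13]
```

{"op": "drive_tool", "data": {"series": [{"x":3,"y":-16,"z":18,"wx":0.2,"wy":0,"wz":0,"hand":0},{"x":2,"y":-16,"z":18,"wx":0.2,"wy":0,"wz":0,"hand":0},{"x":2,"y":-14,"z":16,"wx":0.2,"wy":0,"wz":0,"hand":0},{"x":2,"y":-12,"z":15,"wx":0.2,"wy":0,"wz":0,"hand":0},{"x":2,"y":-10,"z":14,"wx":0,"wy":0,"wz":0,"hand":0}]}}

```text
t: 9.7
ee_pos: [0.5028, 0.3477, 0.0868]
eef_rot: [0.259, 0.818, 0.491, 0.149]
contact_force: [-0.4, 0.4, -1.9]
width: 0.0138
```

```bash
python3 - <<'E'
from h import *
place(0,5)
d=r.get_image("top");e=r.get_image("side")
B=e["image"][110:250,210:290,::-1];B=cv2.resize(B,(320,560),interpolation=2)
A=cv2.resize(d["image"][130:270,180:300,::-1],(480,560),interpolation=2)
cv2.imwrite("pics/t6.png",np.hstack([A,B]))
R=rot(r.sense());F=R*TOOL.inv();print("scoop z axis",F.apply([0,0,1]).round(3))
E
```

```text
t 9.70 pos [0.5028 0.3477 0.0868] w 0.0138 F [-0.4  0.4 -1.9] goal [0.5164 0.3397 0.061 ] mm/row 6 deg/row 0.5
[-0.1 -0.4  6. ] [-0.04 -0.16  0.45]
[-0.1 -0.4  6. ] [-0.04 -0.16  0.45]
[-0.  -0.4  6. ] [-0.04 -0.16  0.45]
[-0.  -0.4  6. ] [-0.04 -0.16  0.45]
[-0.  -0.4  6. ] [-0.04 -0.16  0.45]
scoop z axis [0.01  0.011 1.   ]
```

View pics/t6.png

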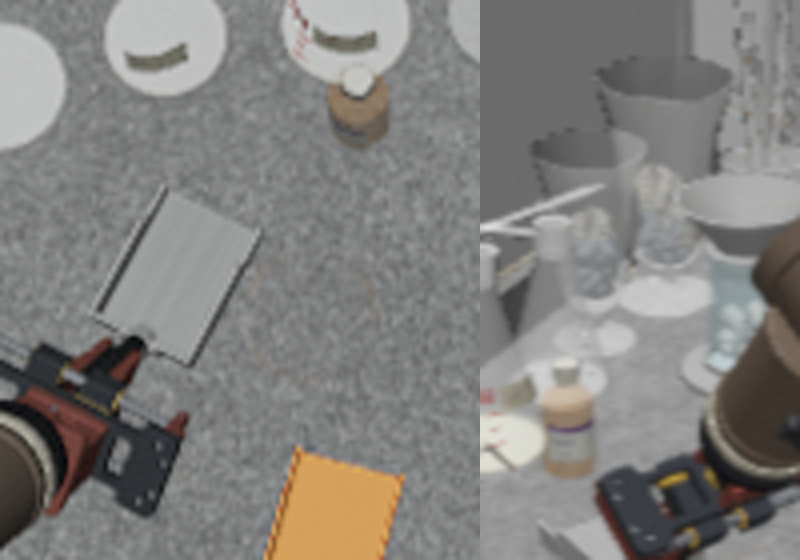

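Scoop empty (floor clear at (180,270)). Lowering it to the bench.

{"op": "drive_tool", "data": {"series": [{"x":0,"y":-5,"z":7,"wx":0,"wy":0,"wz":0,"hand":0},{"x":0,"y":-4,"z":5.5,"wx":0,"wy":0,"wz":0,"hand":0},{"x":0,"y":-2.5,"z":3.5,"wx":0,"wy":0,"wz":0,"hand":0},{"x":0,"y":-1.5,"z":2,"wx":0,"wy":0,"wz":0,"hand":0},{"x":0,"y":-1.2,"z":1.6,"wx":0,"wy":0,"wz":0,"hand":0}]}}

```text
t: 10.3
ee_pos: [0.5009, 0.3468, 0.0615]
eef_rot: [0.259, 0.818, 0.491, 0.148]
contact_force: [0.5, 0.1, -2.0]
width: 0.0138
```

{"op": "drive_tool", "data": {"series": [{"x":0,"y":-0.6,"z":0.8,"wx":0,"wy":0,"wz":0,"hand":0},{"x":0,"y":-0.6,"z":0.8,"wx":0,"wy":0,"wz":0,"hand":0}]}}

```text
t: 10.5
ee_pos: [0.5012, 0.347, 0.0599]
eef_rot: [0.259, 0.818, 0.491, 0.149]
contact_force: [-4.0, 0.0, 4.9]
width: 0.0144
```

Contact. Release and back out along the handle.

{"op": "drive_tool", "data": {"series": [{"x":0,"y":0,"z":0,"wx":0,"wy":0,"wz":0,"hand":0.3},{"x":0,"y":0,"z":0,"wx":0,"wy":0,"wz":0,"hand":0.5},{"x":0,"y":0,"z":0,"wx":0,"wy":0,"wz":0,"hand":0.6},{"x":0,"y":0,"z":-3,"wx":0,"wy":0,"wz":0,"hand":0.6},{"x":0,"y":0,"z":-10,"wx":0,"wy":0,"wz":0,"hand":0.6}]}}

```text
t: 11.0
ee_pos: [0.4957, 0.3499, 0.0717]
eef_rot: [0.26, 0.818, 0.49, 0.149]
contact_force: [-0.0, 0.4, -0.8]
width: 0.0503
```

{"op": "drive_tool", "data": {"series": [{"x":0,"y":0,"z":-20,"wx":0,"wy":0,"wz":0,"hand":0.6},{"x":0,"y":0,"z":-30,"wx":0,"wy":0,"wz":0,"hand":0.6},{"x":0,"y":0,"z":-40,"wx":0,"wy":0,"wz":0,"hand":0.6},{"x":0,"y":0,"z":-40,"wx":0,"wy":0,"wz":0,"hand":0.6},{"x":0,"y":0,"z":-30,"wx":0,"wy":0,"wz":0,"hand":0.6}]}}

```text
t: 11.5
ee_pos: [0.4125, 0.3936, 0.208]
eef_rot: [0.261, 0.819, 0.489, 0.147]
contact_force: [0.6, 0.5, 0.1]
width: 0.0529
```

```bash
python3 - <<'E'
from h import *
s=r.sense();print(s["ee_pos"],s["q"].round(2))
d=r.get_image("top");e=r.get_image("side")
# tamper: black handle in both views
def comp(im,x0,x1,y0,y1,t=45):
    m=(im.max(2)<t).astype(np.uint8);k=np.zeros_like(m);k[y0:y1,x0:x1]=m[y0:y1,x0:x1]
    n,l,st,c=cv2.connectedComponentsWithStats(k,connectivity=8);i=1+np.argmax(st[1:,4]);P=np.argwhere(l==i)[:,::-1];return P,c[i]
P1,c1=comp(d["image"],412,440,215,240);P2,c2=comp(e["image"],328,348,140,175)
print(len(P1),c1,P1.min(0),P1.max(0),len(P2),c2,P2.min(0),P2.max(0))
print("tri",tri(d,c1,e,c2))
tip=np.array([336.4,189.5]);print("foot side",onz(e,*tip,.003),"foot top",onz(d,190+673/3-.33,125+322/3-.33,.005))
X=np.array([.4635,-.2675,0])
for z in(0,.108,.14,.171):print(z,proj(d,X+[0,0,z]).round(1),proj(e,X+[0,0,z]).round(1))
# scoop after release: gray block corners
a=cv2.resize(d["image"][150:290,180:300,::-1],(480,560),interpolation=2)
cv2.imwrite("pics/t7.png",np.hstack([a,cv2.resize(e["image"][130:200,310:370,::-1],(320,373),interpolation=2)[:373].copy() if False else np.vstack([cv2.resize(d["image"][205:245,400:445,::-1],(320,284),interpolation=2),cv2.resize(e["image"][135:200,310:370,::-1],(320,276),interpolation=2)])]))
E
```

```text
[0.41247176 0.39356831 0.20800596] [-1.87  0.5   0.89  1.92  0.29  0.91 -0.15]
52 [428.84615385 224.36538462] [424 219] [436 228] 43 [344.27906977 169.27906977] [340 164] [347 173]
tri (array([ 0.45714624, -0.28848308,  0.0933059 ]), np.float64(0.029802999132220665))
foot side [ 0.4632707  -0.27391526  0.003     ] foot top [ 0.46285121 -0.26626865  0.005     ]
0 [413.9 232. ] [335.8 190.7]
0.108 [424.5 226.6] [337.8 167. ]
0.14 [427.9 224.8] [338.4 159.7]
0.171 [431.4 223. ] [339.1 152.5]
```

View pics/t7.png

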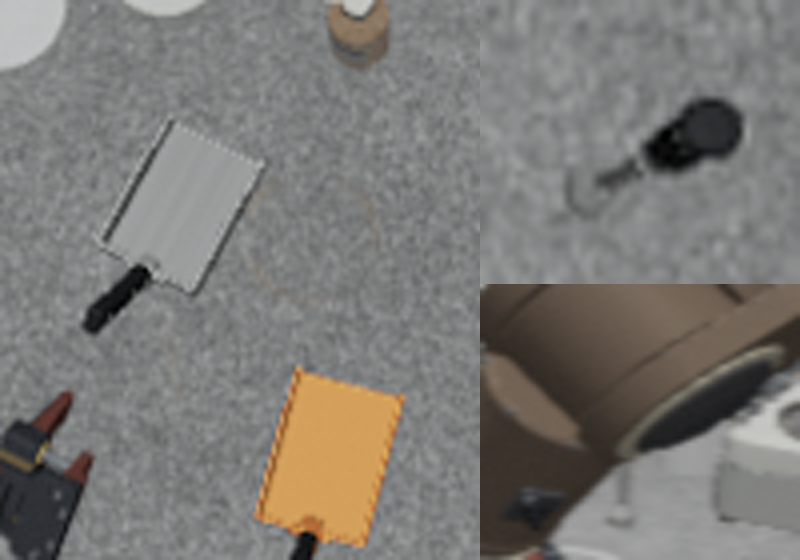

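Scoop flat and empty on the bench with the gripper clear of it. The tamper top at full-image (432.3,223) and foot (414.8,232.5) agree with an upright tamper near (0.4625, −0.270). Next I'll turn the tool vertical and travel to it.

```bash
sed -i 's/TP=np.array(\[.4635,-.2675,0\])/TP=np.array([.4625,-.270,0])/' h.py; cat >> h.py <<'E'
DOWN=Ro.from_matrix(np.array([[0,1,0],[1,0,0],[0,0,-1.]]))
E
python3 - <<'E'
from h import *
d=r.get_image("top");print(onz(d,432.3,223,.171),onz(d,414.8,232.5,.005))
plan(np.array([.44,.20,.30]),DOWN,6)
E
```

```text
[ 0.46338267 -0.26983577  0.171     ] [ 0.46125937 -0.26856666  0.005     ]
t 11.65 pos [0.4129 0.3945 0.2072] w 0.0527 F [-0.5  0.5  0. ] goal [0.44 0.2  0.3 ] mm/row 36 deg/row 7.4
[-26.5  24.6  -1.3] [ 5.65  1.56 -4.56]
[-28.3  22.1  -4.4] [ 5.65  1.56 -4.56]
[-29.8  19.2  -7.2] [ 5.65  1.56 -4.56]
[-31.   16.   -9.8] [ 5.65  1.56 -4.56]
[-31.8  12.4 -12. ] [ 5.65  1.56 -4.56]
[-32.3   8.5 -13.9] [ 5.65  1.56 -4.56]
```

{"op": "drive_tool", "data": {"series": [{"x":-26,"y":24,"z":-2,"wx":5.6,"wy":1.6,"wz":-4.6,"hand":0.6},{"x":-28,"y":22,"z":-5,"wx":5.6,"wy":1.6,"wz":-4.6,"hand":0.6},{"x":-30,"y":19,"z":-7,"wx":5.6,"wy":1.6,"wz":-4.6,"hand":0.6},{"x":-31,"y":16,"z":-10,"wx":5.6,"wy":1.6,"wz":-4.6,"hand":0.6},{"x":-32,"y":12,"z":-12,"wx":5.6,"wy":1.6,"wz":-4.6,"hand":0.6}]}}

```text
t: 12.15
ee_pos: [0.4304, 0.2426, 0.2743]
eef_rot: [0.063, 0.73, 0.68, 0.023]
contact_force: [0.7, 0.1, -0.9]
width: 0.0524
```

```bash
python3 - <<'E'
from h import *
plan(TP+[-.005,.01,.26],DOWN,12)
E
```

```text
t 12.15 pos [0.4304 0.2426 0.2743] w 0.0524 F [ 0.7  0.1 -0.9] goal [ 0.4575 -0.26    0.26  ] mm/row 42 deg/row 0.7
[-41.5   4.9   4. ] [ 0.59  0.27 -0.34]
[-41.5   4.7   3.7] [ 0.59  0.27 -0.34]
[-41.6   4.5   3.5] [ 0.59  0.27 -0.34]
[-41.6   4.3   3.3] [ 0.59  0.27 -0.34]
[-41.7   4.1   3. ] [ 0.59  0.27 -0.34]
[-41.7   3.9   2.8] [ 0.59  0.27 -0.34]
[-41.7   3.6   2.6] [ 0.59  0.27 -0.34]
[-41.8   3.4   2.3] [ 0.59  0.27 -0.34]
[-41.8   3.2   2.1] [ 0.59  0.27 -0.34]
[-41.8   3.    1.9] [ 0.59  0.27 -0.34]
[-41.8   2.7   1.6] [ 0.59  0.27 -0.34]
[-41.9   2.5   1.4] [ 0.59  0.27 -0.34]
```

{"op": "drive_tool", "data": {"series": [{"x":-40,"y":5,"z":0,"wx":1.4,"wy":0.6,"wz":-0.8,"hand":0.6},{"x":-42,"y":5,"z":0,"wx":1.4,"wy":0.6,"wz":-0.8,"hand":0.6},{"x":-42,"y":4,"z":0,"wx":1.4,"wy":0.6,"wz":-0.8,"hand":0.6},{"x":-42,"y":4,"z":0,"wx":1.4,"wy":0.6,"wz":-0.8,"hand":0.6},{"x":-42,"y":3,"z":0,"wx":1.4,"wy":0.6,"wz":-0.8,"hand":0.6}]}}

```text
t: 12.65
ee_pos: [0.4419, 0.0217, 0.2813]
eef_rot: [-0.003, 0.709, 0.705, -0.001]
contact_force: [1.2, 0.2, 0.2]
width: 0.0527
```

{"op": "drive_tool", "data": {"series": [{"x":-42,"y":3,"z":0,"wx":0,"wy":0,"wz":0,"hand":0.6},{"x":-42,"y":3,"z":0,"wx":0,"wy":0,"wz":0,"hand":0.6},{"x":-42,"y":3,"z":0,"wx":0,"wy":0,"wz":0,"hand":0.6},{"x":-42,"y":2,"z":0,"wx":0,"wy":0,"wz":0,"hand":0.6},{"x":-42,"y":2,"z":0,"wx":0,"wy":0,"wz":0,"hand":0.6}]}}

```text
t: 13.15
ee_pos: [0.4488, -0.2005, 0.2769]
eef_rot: [-0.004, 0.712, 0.703, -0.001]
contact_force: [-0.3, 0.9, 0.2]
width: 0.053
```

```bash
python3 - <<'E'
from h import *
plan(TP+[0,0,.22],DOWN,4)
E
```

```text
t 13.15 pos [ 0.4488 -0.2005  0.2769] w 0.0530 F [-0.3  0.9  0.2] goal [ 0.4625 -0.27    0.22  ] mm/row 23 deg/row 0.2
[-17.4   3.8  14.1] [-0.11 -0.07 -0.18]
[-17.4   3.7  14.1] [-0.11 -0.07 -0.18]
[-17.4   3.6  14.2] [-0.11 -0.07 -0.18]
[-17.4   3.5  14.2] [-0.11 -0.07 -0.18]
```

{"op": "drive_tool", "data": {"series": [{"x":-20,"y":4,"z":12,"wx":-0.1,"wy":-0.1,"wz":-0.2,"hand":0.6},{"x":-20,"y":4,"z":12,"wx":-0.1,"wy":-0.1,"wz":-0.2,"hand":0.6},{"x":-16,"y":4,"z":12,"wx":-0.1,"wy":-0.1,"wz":-0.2,"hand":0.6},{"x":-12,"y":3,"z":10,"wx":-0.1,"wy":0,"wz":-0.2,"hand":0.6},{"x":0,"y":0,"z":0,"wx":0,"wy":0,"wz":0,"hand":0.6}]}}

```text
t: 13.65
ee_pos: [0.4554, -0.2822, 0.224]
eef_rot: [-0.002, 0.714, 0.701, -0.005]
contact_force: [0.2, -0.3, 0.3]
width: 0.0528
```

```bash
python3 - <<'E'
from h import *
plan(TP+[0,0,.131],DOWN,4)
E
```

```text
t 13.65 pos [ 0.4554 -0.2822  0.224 ] w 0.0528 F [ 0.2 -0.3  0.3] goal [ 0.4625 -0.27    0.131 ] mm/row 24 deg/row 0.3
[ 3.2  1.9 23.2] [-0.13  0.07 -0.26]
[ 3.2  1.9 23.2] [-0.13  0.07 -0.26]
[ 3.1  1.9 23.2] [-0.13  0.07 -0.26]
[ 3.1  1.8 23.2] [-0.13  0.07 -0.26]
```

{"op": "drive_tool", "data": {"series": [{"x":8,"y":5,"z":2,"wx":-0.2,"wy":0,"wz":-0.4,"hand":0.6},{"x":3,"y":2,"z":2,"wx":0,"wy":0,"wz":-0.4,"hand":0.6},{"x":0,"y":0,"z":0,"wx":0,"wy":0,"wz":0,"hand":0.6}]}}

```text
t: 13.95
ee_pos: [0.4617, -0.2698, 0.2189]
eef_rot: [-0.001, 0.709, 0.705, -0.004]
contact_force: [-0.2, -0.1, -0.1]
width: 0.0524
```

```bash
python3 - <<'E'
from h import *
plan(TP+[0,0,.131],DOWN,4)
E
```

```text
t 13.95 pos [ 0.4617 -0.2698  0.2189] w 0.0524 F [-0.2 -0.1 -0.1] goal [ 0.4625 -0.27    0.131 ] mm/row 22 deg/row 0.2
[ 0.   0.4 22. ] [-0.11  0.06 -0.08]
[ 0.   0.3 22. ] [-0.11  0.06 -0.08]
[-0.   0.3 22. ] [-0.11  0.06 -0.08]
[-0.   0.2 22. ] [-0.11  0.06 -0.08]
```

{"op": "drive_tool", "data": {"series": [{"x":0,"y":0,"z":20,"wx":-0.1,"wy":0,"wz":0,"hand":0.6},{"x":0,"y":0,"z":22,"wx":-0.1,"wy":0,"wz":0,"hand":0.6},{"x":0,"y":0,"z":22,"wx":-0.1,"wy":0,"wz":0,"hand":0.6},{"x":0,"y":0,"z":16,"wx":-0.1,"wy":0,"wz":0,"hand":0.6},{"x":0,"y":0,"z":0,"wx":0,"wy":0,"wz":0,"hand":0.6}]}}

```text
t: 14.45
ee_pos: [0.4652, -0.2651, 0.139]
eef_rot: [0.003, 0.706, 0.708, 0.001]
contact_force: [-0.3, 0.5, 0.6]
width: 0.0527
```

```bash
python3 - <<'E'
from h import *
plan(TP+[0,0,.131],DOWN,1)
E
```

```text
t 14.45 pos [ 0.4652 -0.2651  0.139 ] w 0.0527 F [-0.3  0.5  0.6] goal [ 0.4625 -0.27    0.131 ] mm/row 10 deg/row 0.4
[-4.8 -2.7  8. ] [0.32 0.19 0.22]
```

{"op": "drive_tool", "data": {"series": [{"x":-5,"y":-2.5,"z":7,"wx":0.3,"wy":0.2,"wz":0.2,"hand":0.6},{"x":0,"y":0,"z":1,"wx":0,"wy":0,"wz":0,"hand":0.6}]}}

```text
t: 14.65
ee_pos: [0.4636, -0.2698, 0.1321]
eef_rot: [0.001, 0.706, 0.708, 0.001]
contact_force: [-0.8, 0.0, 0.5]
width: 0.0527
```

```bash
python3 - <<'E'
from h import *
plan(TP+[0,0,.131],DOWN,1)
d=r.get_image("top")
m=(d["image"].max(2)<60);print(proj(d,TP+[0,0,.171]))
E
```

```text
t 14.65 pos [ 0.4636 -0.2698  0.1321] w 0.0527 F [-0.8  0.   0.5] goal [ 0.4625 -0.27    0.131 ] mm/row 2 deg/row 0.2
[-0.2 -1.1  1.1] [ 0.1  -0.01  0.13]
[432.38957594 223.32036806]
```

{"op": "drive_tool", "data": {"series": [{"x":0,"y":-0.5,"z":0.5,"wx":0,"wy":0,"wz":0,"hand":0.4},{"x":0,"y":0,"z":0,"wx":0,"wy":0,"wz":0,"hand":0.3},{"x":0,"y":0,"z":0,"wx":0,"wy":0,"wz":0,"hand":0.24},{"x":0,"y":0,"z":0,"wx":0,"wy":0,"wz":0,"hand":0.1},{"x":0,"y":0,"z":0,"wx":0,"wy":0,"wz":0,"hand":0}]}}

```text
t: 15.2
ee_pos: [0.4645, -0.2703, 0.1337]
eef_rot: [0.002, 0.706, 0.708, 0.002]
contact_force: [-0.1, 0.1, -1.8]
width: 0.0191
```

{"op": "drive_tool", "data": {"series": [{"x":0,"y":0,"z":0,"wx":0,"wy":0,"wz":0,"hand":0},{"x":0,"y":0,"z":0,"wx":0,"wy":0,"wz":0,"hand":0},{"x":0,"y":0,"z":0,"wx":0,"wy":0,"wz":0,"hand":0}]}}

```text
t: 15.5
ee_pos: [0.4645, -0.2702, 0.1336]
eef_rot: [0.002, 0.706, 0.708, 0.002]
contact_force: [-0.8, 0.1, 0.9]
width: 0.0192
```

{"op": "drive_tool", "data": {"series": [{"x":0,"y":0,"z":-10,"wx":0,"wy":0,"wz":0,"hand":0},{"x":0,"y":0,"z":-30,"wx":0,"wy":0,"wz":0,"hand":0},{"x":0,"y":0,"z":-40,"wx":0,"wy":0,"wz":0,"hand":0},{"x":0,"y":0,"z":-45,"wx":0,"wy":0,"wz":0,"hand":0},{"x":0,"y":0,"z":-45,"wx":0,"wy":0,"wz":0,"hand":0}]}}

```text
t: 16.0
ee_pos: [0.4595, -0.2681, 0.3049]
eef_rot: [-0.004, 0.707, 0.707, -0.002]
contact_force: [1.8, -0.5, -2.4]
width: 0.0196
```

```bash
python3 - <<'E'
from h import *
plan(TW+[0,0,.375],DOWN,9)
E
```

```text
t 16.00 pos [ 0.4595 -0.2681  0.3049] w 0.0196 F [ 1.8 -0.5 -2.4] goal [ 0.642 -0.056  0.375] mm/row 32 deg/row 0.1
[23.6 20.2 -7.9] [-0.06 -0.02 -0.  ]
[23.6 20.2 -7.9] [-0.06 -0.02 -0.  ]
[23.6 20.2 -7.9] [-0.06 -0.02 -0.  ]
[23.6 20.2 -7.9] [-0.06 -0.02 -0.  ]
[23.6 20.2 -7.8] [-0.06 -0.02 -0.  ]
[23.6 20.2 -7.8] [-0.06 -0.02 -0.  ]
[23.6 20.2 -7.8] [-0.06 -0.02 -0.  ]
[23.6 20.3 -7.8] [-0.06 -0.02 -0.  ]
[23.6 20.3 -7.8] [-0.06 -0.02 -0.  ]
```

Lifted (+2.3 N weight). Over to the funnel, rising.

{"op": "drive_tool", "data": {"series": [{"x":14,"y":12,"z":-20,"wx":0,"wy":0,"wz":0,"hand":0},{"x":24,"y":20,"z":-20,"wx":0,"wy":0,"wz":0,"hand":0},{"x":26,"y":22,"z":-18,"wx":0,"wy":0,"wz":0,"hand":0},{"x":26,"y":22,"z":-8,"wx":0,"wy":0,"wz":0,"hand":0},{"x":26,"y":22,"z":0,"wx":0,"wy":0,"wz":0,"hand":0}]}}

```text
t: 16.5
ee_pos: [0.5571, -0.1572, 0.3844]
eef_rot: [0.0, 0.712, 0.702, 0.002]
contact_force: [0.7, -0.9, -2.6]
width: 0.0196
```

```bash
python3 - <<'E'
from h import *
plan(TW+[0,0,.375],DOWN,4)
E
```

```text
t 16.50 pos [ 0.5571 -0.1572  0.3844] w 0.0196 F [ 0.7 -0.9 -2.6] goal [ 0.642 -0.056  0.375] mm/row 33 deg/row 0.2
[25.6 20.9  2.5] [ 0.04 -0.03 -0.21]
[25.5 20.9  2.4] [ 0.04 -0.03 -0.21]
[25.5 21.   2.4] [ 0.04 -0.03 -0.21]
[25.4 21.1  2.4] [ 0.04 -0.03 -0.21]
```

{"op": "drive_tool", "data": {"series": [{"x":26,"y":21,"z":0,"wx":0,"wy":0,"wz":-0.2,"hand":0},{"x":26,"y":21,"z":2,"wx":0,"wy":0,"wz":-0.2,"hand":0},{"x":22,"y":18,"z":2,"wx":0,"wy":0,"wz":-0.2,"hand":0},{"x":12,"y":11,"z":2,"wx":0,"wy":0,"wz":-0.2,"hand":0},{"x":0,"y":0,"z":0,"wx":0,"wy":0,"wz":0,"hand":0}]}}

```text
t: 17.0
ee_pos: [0.6325, -0.0633, 0.38]
eef_rot: [-0.0, 0.705, 0.709, 0.001]
contact_force: [0.2, -0.5, -1.8]
width: 0.0197
```

```bash
python3 - <<'E'
from h import *
plan(TW+[0,0,.375],DOWN,2)
s=r.sense();R=rot(s);e=r.get_image("side")
foot=s["ee_pos"]+R.apply([0,0,.1336]);print("foot",foot)
cv2.imwrite("pics/t8.png",cv2.resize(e["image"][90:220,220:360,::-1],(646,600),interpolation=2))
# foot in side image: expected pixel, and where the tamper's dark-grey foot shows against the wall
print(proj(e,foot),proj(e,TW+[0,0,.188]),proj(e,TW+[0,0,.018]))
E
```

```text
t 17.00 pos [ 0.6325 -0.0633  0.38  ] w 0.0197 F [ 0.2 -0.5 -1.8] goal [ 0.642 -0.056  0.375] mm/row 6 deg/row 0.2
[3.6 4.8 2.5] [ 0.04 -0.06  0.16]
[3.6 4.8 2.5] [ 0.04 -0.06  0.16]
foot [ 0.63264594 -0.06300115  0.24642466]
[279.06760394 143.6877055 ] [275.76875765 158.59849741] [275.25905768 198.79977947]
```

{"op": "drive_tool", "data": {"series": [{"x":6,"y":6,"z":2,"wx":0,"wy":0,"wz":0.1,"hand":0},{"x":2,"y":4,"z":2,"wx":0,"wy":0,"wz":0.1,"hand":0},{"x":0,"y":0,"z":0,"wx":0,"wy":0,"wz":0,"hand":0}]}}

```text
t: 17.35
ee_pos: [0.6401, -0.0608, 0.3775]
eef_rot: [0.0, 0.709, 0.705, 0.001]
contact_force: [-0.5, -0.6, -2.8]
width: 0.0194
```

```bash
python3 - <<'E'
from h import *
plan(TW+[0,0,.30],DOWN,4)
E
```

```text
t 17.35 pos [ 0.6401 -0.0608  0.3775] w 0.0194 F [-0.5 -0.6 -2.8] goal [ 0.642 -0.056  0.3  ] mm/row 19 deg/row 0.1
[ 1.2  0.4 19.4] [ 0.03 -0.02 -0.09]
[ 1.2  0.4 19.4] [ 0.03 -0.02 -0.09]
[ 1.2  0.4 19.4] [ 0.03 -0.02 -0.09]
[ 1.2  0.5 19.4] [ 0.03 -0.02 -0.09]
```

{"op": "drive_tool", "data": {"series": [{"x":3,"y":1,"z":10,"wx":0,"wy":0,"wz":0,"hand":0},{"x":1,"y":0,"z":15,"wx":0,"wy":0,"wz":0,"hand":0},{"x":0,"y":0,"z":15,"wx":0,"wy":0,"wz":0,"hand":0},{"x":0,"y":0,"z":15,"wx":0,"wy":0,"wz":0,"hand":0},{"x":0,"y":0,"z":10,"wx":0,"wy":0,"wz":0,"hand":0}]}}

```text
t: 17.85
ee_pos: [0.6404, -0.0598, 0.3102]
eef_rot: [0.001, 0.711, 0.703, 0.002]
contact_force: [0.2, 0.9, -3.5]
width: 0.0194
```

```bash
python3 - <<'E'
from h import *
plan(TW+[0,0,.25],DOWN,4)
E
```

```text
t 17.85 pos [ 0.6404 -0.0598  0.3102] w 0.0194 F [ 0.2  0.9 -3.5] goal [ 0.642 -0.056  0.25 ] mm/row 15 deg/row 0.2
[ 0.9  0.3 15. ] [ 0.07 -0.02 -0.16]
[ 0.9  0.4 15. ] [ 0.07 -0.02 -0.16]
[ 0.9  0.4 15. ] [ 0.07 -0.02 -0.16]
[ 0.9  0.4 15. ] [ 0.07 -0.02 -0.16]
```

{"op": "drive_tool", "data": {"series": [{"x":2,"y":1,"z":12,"wx":0,"wy":0,"wz":0,"hand":0},{"x":1.5,"y":1,"z":12,"wx":0,"wy":0,"wz":0,"hand":0},{"x":0.5,"y":0,"z":12,"wx":0,"wy":0,"wz":0,"hand":0},{"x":0,"y":0,"z":12,"wx":0,"wy":0,"wz":0,"hand":0},{"x":0,"y":0,"z":6,"wx":0,"wy":0,"wz":0,"hand":0}]}}

```text
t: 18.35
ee_pos: [0.6423, -0.0554, 0.2511]
eef_rot: [0.001, 0.711, 0.703, 0.002]
contact_force: [-0.2, 0.0, -2.3]
width: 0.0194
```

```bash
python3 - <<'E'
from h import *
plan(TW+[0,0,.22],DOWN,4)
e=r.get_image("side");cv2.imwrite("pics/t9.png",cv2.resize(e["image"][130:215,230:330,::-1],(706,600),interpolation=2))
E
```

```text
t 18.35 pos [ 0.6423 -0.0554  0.2511] w 0.0194 F [-0.2  0.  -2.3] goal [ 0.642 -0.056  0.22 ] mm/row 8 deg/row 0.2
[-0.2 -0.1  7.8] [ 0.06 -0.02 -0.17]
[-0.2 -0.1  7.8] [ 0.06 -0.02 -0.17]
[-0.1 -0.1  7.8] [ 0.06 -0.02 -0.17]
[-0.1 -0.1  7.8] [ 0.06 -0.02 -0.17]
```

{"op": "drive_tool", "data": {"series": [{"x":0,"y":0,"z":6,"wx":0,"wy":0,"wz":0,"hand":0},{"x":0,"y":0,"z":6,"wx":0,"wy":0,"wz":0,"hand":0},{"x":0,"y":0,"z":6,"wx":0,"wy":0,"wz":0,"hand":0},{"x":0,"y":0,"z":5,"wx":0,"wy":0,"wz":0,"hand":0},{"x":0,"y":0,"z":4,"wx":0,"wy":0,"wz":0,"hand":0}]}}

```text
t: 18.9
ee_pos: [0.6429, -0.0558, 0.2225]
eef_rot: [0.001, 0.711, 0.703, 0.002]
contact_force: [-0.8, -0.0, -2.1]
width: 0.0195
```

Foot at about z 0.089, still no contact. Continuing gently.

{"op": "drive_tool", "data": {"series": [{"x":0,"y":0,"z":4,"wx":0,"wy":0,"wz":0,"hand":0},{"x":0,"y":0,"z":4,"wx":0,"wy":0,"wz":0,"hand":0},{"x":0,"y":0,"z":3,"wx":0,"wy":0,"wz":0,"hand":0},{"x":0,"y":0,"z":3,"wx":0,"wy":0,"wz":0,"hand":0}]}}

```text
t: 19.3
ee_pos: [0.644, -0.0566, 0.2085]
eef_rot: [0.003, 0.711, 0.703, 0.003]
contact_force: [-0.3, -1.8, 5.4]
width: 0.0197
```

{"op": "drive_tool", "data": {"series": [{"x":0,"y":0,"z":2,"wx":0,"wy":0,"wz":0,"hand":0},{"x":0,"y":0,"z":2,"wx":0,"wy":0,"wz":0,"hand":0}]}}

```text
t: 19.5
ee_pos: [0.6452, -0.0577, 0.2063]
eef_rot: [0.004, 0.712, 0.703, 0.004]
contact_force: [0.2, -1.1, 2.1]
width: 0.0198
```

{"op": "drive_tool", "data": {"series": [{"x":0,"y":0,"z":3,"wx":0,"wy":0,"wz":0,"hand":0},{"x":0,"y":0,"z":3,"wx":0,"wy":0,"wz":0,"hand":0}]}}

```text
t: 19.7
ee_pos: [0.6457, -0.0598, 0.201]
eef_rot: [0.006, 0.712, 0.702, 0.004]
contact_force: [0.2, -3.0, 0.5]
width: 0.0196
```

{"op": "drive_tool", "data": {"series": [{"x":0,"y":0,"z":3,"wx":0,"wy":0,"wz":0,"hand":0}]}}

```text
t: 19.8
ee_pos: [0.6457, -0.0606, 0.1977]
eef_rot: [0.006, 0.712, 0.702, 0.003]
contact_force: [0.8, -3.0, 2.8]
width: 0.0197
```

{"op": "drive_tool", "data": {"series": [{"x":2,"y":-1,"z":3,"wx":-0.3,"wy":0,"wz":0,"hand":0}]}}

```text
t: 19.9
ee_pos: [0.6453, -0.0597, 0.1949]
eef_rot: [0.009, 0.712, 0.702, 0.005]
contact_force: [0.1, -4.4, 8.4]
width: 0.0195
```

{"op": "drive_tool", "data": {"series": [{"x":1,"y":-1,"z":3,"wx":-0.3,"wy":0,"wz":0,"hand":0}]}}

```text
t: 20.0
ee_pos: [0.6447, -0.0598, 0.1923]
eef_rot: [0.012, 0.713, 0.701, 0.007]
contact_force: [-0.9, -3.2, 4.7]
width: 0.0194
```

{"op": "drive_tool", "data": {"series": [{"x":1,"y":0,"z":3,"wx":0,"wy":0,"wz":0,"hand":0}]}}

```text
t: 20.1
ee_pos: [0.6448, -0.0597, 0.1896]
eef_rot: [0.013, 0.713, 0.701, 0.007]
contact_force: [-1.5, -4.4, 4.6]
width: 0.0193
```

{"op": "drive_tool", "data": {"series": [{"x":1,"y":0,"z":3,"wx":-0.5,"wy":0,"wz":0,"hand":0}]}}

```text
t: 20.2
ee_pos: [0.645, -0.0595, 0.1868]
eef_rot: [0.017, 0.713, 0.701, 0.01]
contact_force: [-3.3, -3.5, 22.0]
width: 0.0198
```

{"op": "drive_tool", "data": {"series": [{"x":1,"y":0,"z":3,"wx":-0.5,"wy":0,"wz":0,"hand":0}]}}

```text
t: 20.3
ee_pos: [0.6465, -0.0597, 0.186]
eef_rot: [0.022, 0.713, 0.701, 0.014]
contact_force: [-3.1, -2.7, 28.2]
width: 0.0197
```

{"op": "drive_tool", "data": {"series": [{"x":0,"y":0,"z":3,"wx":0,"wy":0,"wz":0,"hand":0}]}}

```text
t: 20.4
ee_pos: [0.6483, -0.0604, 0.1859]
eef_rot: [0.024, 0.713, 0.701, 0.016]
contact_force: [-2.9, -1.9, 22.9]
width: 0.0193
```

The force peaked near 10.7 N, dropped to about 7 N over roughly 8 mm, then rose to 20–28 N for 0.3 s: the spring has tripped on the bed. I'll straighten the tool and withdraw on axis.

```bash
python3 - <<'E'
from h import *
s=r.sense();print("foot",s["ee_pos"]+rot(s).apply([0,0,.126]))
plan(TW+[0,0,.198],DOWN,4)
E
```

```text
foot [ 0.65531728 -0.06178713  0.060074  ]
t 20.40 pos [ 0.6483 -0.0604  0.1859] w 0.0193 F [-2.9 -1.9 22.9] goal [ 0.642 -0.056  0.198] mm/row 4 deg/row 0.9
[ 1.  -1.4 -3.1] [ 0.81  0.15 -0.25]
[ 1.1 -1.4 -3.1] [ 0.81  0.15 -0.25]
[ 1.1 -1.5 -3.1] [ 0.81  0.15 -0.25]
[ 1.1 -1.5 -3.1] [ 0.81  0.15 -0.25]
```

{"op": "drive_tool", "data": {"series": [{"x":1,"y":-1,"z":-4,"wx":0.8,"wy":0.1,"wz":-0.2,"hand":0},{"x":1,"y":-1.5,"z":-4,"wx":0.8,"wy":0.1,"wz":-0.2,"hand":0},{"x":1,"y":-1.5,"z":-4,"wx":0.8,"wy":0.1,"wz":-0.2,"hand":0},{"x":1,"y":-1.5,"z":-4,"wx":0.8,"wy":0.1,"wz":-0.2,"hand":0},{"x":0,"y":0,"z":-2,"wx":0,"wy":0,"wz":0,"hand":0}]}}

```text
t: 20.9
ee_pos: [0.6439, -0.0588, 0.2042]
eef_rot: [0.005, 0.709, 0.706, -0.001]
contact_force: [1.4, -4.3, -2.7]
width: 0.0193
```

```bash
python3 - <<'E'
from h import *
s=r.sense();print("foot",s["ee_pos"]+rot(s).apply([0,0,.1336]))
plan(TW+[0,0,.26],DOWN,5)
E
```

```text
foot [ 0.64451089 -0.05993327  0.07060156]
t 20.90 pos [ 0.6439 -0.0588  0.2042] w 0.0193 F [ 1.4 -4.3 -2.7] goal [ 0.642 -0.056  0.26 ] mm/row 11 deg/row 0.1
[  0.5  -0.3 -11.2] [ 0.06  0.1  -0.05]
[  0.5  -0.3 -11.2] [ 0.06  0.1  -0.05]
[  0.5  -0.3 -11.2] [ 0.06  0.1  -0.05]
[  0.5  -0.4 -11.2] [ 0.06  0.1  -0.05]
[  0.5  -0.4 -11.2] [ 0.06  0.1  -0.05]
```

{"op": "drive_tool", "data": {"series": [{"x":0,"y":-0.3,"z":-6,"wx":0,"wy":0.1,"wz":0,"hand":0},{"x":0,"y":-0.3,"z":-8,"wx":0,"wy":0.1,"wz":0,"hand":0}]}}

```text
t: 21.1
ee_pos: [0.6421, -0.0574, 0.2166]
eef_rot: [0.002, 0.708, 0.706, -0.001]
contact_force: [-0.3, 0.2, -2.1]
width: 0.0191
```

```bash
python3 - <<'E'
from h import *
f=[]
for i in range(3): e=r.get_image("side");f.append(r.sense()["contact_force"])
print(np.mean(f,0))
plan(TW+[0,0,.26],DOWN,5)
cv2.imwrite("pics/t10.png",cv2.resize(e["image"][120:215,225:330,::-1],(663,600),interpolation=2))
E
```

```text
[ 0.00902211 -0.10408145 -1.52223392]
t 21.25 pos [ 0.6427 -0.057   0.2173] w 0.0199 F [-0.4 -0.5 -2.1] goal [ 0.642 -0.056  0.26 ] mm/row 9 deg/row 0.1
[ 0.2 -0.1 -8.5] [ 0.04  0.04 -0.04]
[ 0.2 -0.1 -8.5] [ 0.04  0.04 -0.04]
[ 0.2 -0.1 -8.5] [ 0.04  0.04 -0.04]
[ 0.2 -0.1 -8.5] [ 0.04  0.04 -0.04]
[ 0.2 -0.1 -8.5] [ 0.04  0.04 -0.04]
```

View pics/t10.png

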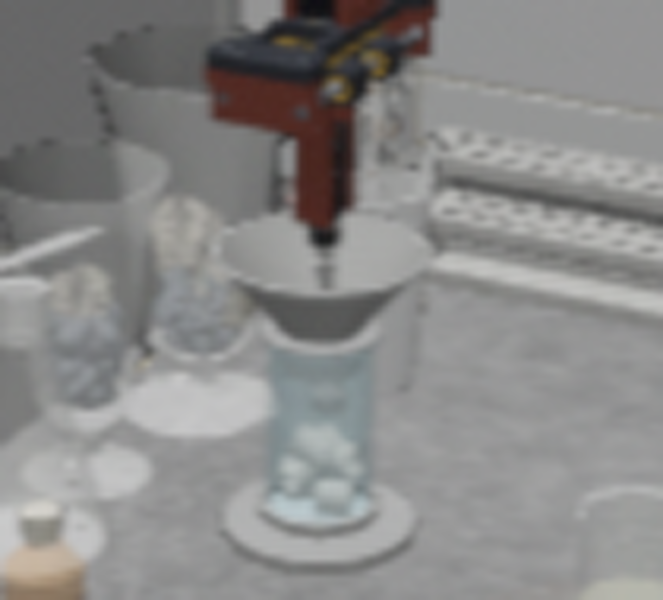

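The foot at (328,395) hangs free and centred above the bed, with the rings low in the tube at about (320,470) and the funnel seated level. Withdrawing.

{"op": "drive_tool", "data": {"series": [{"x":0,"y":0,"z":-10,"wx":0,"wy":0,"wz":0,"hand":0},{"x":0,"y":0,"z":-16,"wx":0,"wy":0,"wz":0,"hand":0},{"x":0,"y":0,"z":-16,"wx":0,"wy":0,"wz":0,"hand":0},{"x":0,"y":0,"z":-16,"wx":0,"wy":0,"wz":0,"hand":0},{"x":0,"y":0,"z":-14,"wx":0,"wy":0,"wz":0,"hand":0}]}}

```text
t: 21.75
ee_pos: [0.6412, -0.0534, 0.2932]
eef_rot: [-0.001, 0.707, 0.707, -0.0]
contact_force: [-0.0, 0.0, -1.6]
width: 0.0199
```

```bash
python3 - <<'E'
from h import *
plan(TW+[0,0,.375],DOWN,5)
E
```

```text
t 21.75 pos [ 0.6412 -0.0534  0.2932] w 0.0199 F [-0.   0.  -1.6] goal [ 0.642 -0.056  0.375] mm/row 16 deg/row 0.0
[ -0.5   0.1 -16.4] [-0.01 -0.01 -0.01]
[ -0.5   0.1 -16.4] [-0.01 -0.01 -0.01]
[ -0.5   0.2 -16.4] [-0.01 -0.01 -0.01]
[ -0.5   0.2 -16.4] [-0.01 -0.01 -0.01]
[ -0.5   0.2 -16.4] [-0.01 -0.01 -0.01]
```

Next, to a spot clear of the tower, back at the tamper's original place.

{"op": "drive_tool", "data": {"series": [{"x":-1,"y":0,"z":-18,"wx":0,"wy":0,"wz":0,"hand":0},{"x":0,"y":0,"z":-25,"wx":0,"wy":0,"wz":0,"hand":0},{"x":0,"y":0,"z":-28,"wx":0,"wy":0,"wz":0,"hand":0},{"x":-8,"y":-8,"z":-14,"wx":0,"wy":0,"wz":0,"hand":0},{"x":-20,"y":-18,"z":0,"wx":0,"wy":0,"wz":0,"hand":0}]}}

```text
t: 22.25
ee_pos: [0.616, -0.08, 0.3868]
eef_rot: [0.0, 0.705, 0.709, 0.001]
contact_force: [-0.1, -1.4, -1.9]
width: 0.0194
```

{"op": "drive_tool", "data": {"series": [{"x":-26,"y":-22,"z":0,"wx":0,"wy":0,"wz":0,"hand":0},{"x":-28,"y":-24,"z":0,"wx":0,"wy":0,"wz":0,"hand":0},{"x":-28,"y":-24,"z":0,"wx":0,"wy":0,"wz":0,"hand":0},{"x":-28,"y":-24,"z":10,"wx":0,"wy":0,"wz":0,"hand":0},{"x":-20,"y":-18,"z":15,"wx":0,"wy":0,"wz":0,"hand":0}]}}

```text
t: 22.75
ee_pos: [0.4971, -0.2181, 0.3632]
eef_rot: [0.001, 0.705, 0.709, 0.003]
contact_force: [0.5, -0.1, -1.6]
width: 0.0193
```

```bash
python3 - <<'E'
from h import *
plan(TP+[0,0,.20],DOWN,6)
E
```

```text
t 22.75 pos [ 0.4971 -0.2181  0.3632] w 0.0193 F [ 0.5 -0.1 -1.6] goal [ 0.4625 -0.27    0.2   ] mm/row 29 deg/row 0.1
[-8.7 -6.  27.1] [ 0.05 -0.02  0.05]
[-8.7 -5.9 27.2] [ 0.05 -0.02  0.05]
[-8.7 -5.9 27.2] [ 0.05 -0.02  0.05]
[-8.7 -5.9 27.2] [ 0.05 -0.02  0.05]
[-8.7 -5.8 27.2] [ 0.05 -0.02  0.05]
[-8.7 -5.8 27.2] [ 0.05 -0.02  0.05]
```

{"op": "drive_tool", "data": {"series": [{"x":-10,"y":-7,"z":22,"wx":0,"wy":0,"wz":0,"hand":0},{"x":-8,"y":-6,"z":30,"wx":0,"wy":0,"wz":0,"hand":0},{"x":-8,"y":-5,"z":32,"wx":0,"wy":0,"wz":0,"hand":0},{"x":-6,"y":-5,"z":30,"wx":0,"wy":0,"wz":0,"hand":0},{"x":-6,"y":-5,"z":22,"wx":0,"wy":0,"wz":0,"hand":0}]}}

```text
t: 23.25
ee_pos: [0.4614, -0.2627, 0.2254]
eef_rot: [0.002, 0.709, 0.706, 0.007]
contact_force: [-0.2, 0.1, -2.1]
width: 0.0192
```

```bash
python3 - <<'E'
from h import *
plan(TP+[0,0,.145],DOWN,5)
d=r.get_image("top");e=r.get_image("side")
# tamper tilt in the grip: handle/stem pixels against the projected axis
s=r.sense();R=rot(s)
for z in(.1336,.03,-.035):print(z,proj(e,s["ee_pos"]+R.apply([0,0,z])).round(1))
cv2.imwrite("pics/t11.png",e["image"][:,:,::-1])
g=e["image"][130:200,315:365].mean(2).astype(int)
for row in range(140,200,4):print(row,e["image"][row,326:350].mean(1).astype(int))
E
```

```text
t 23.25 pos [ 0.4614 -0.2627  0.2254] w 0.0192 F [-0.2  0.1 -2.1] goal [ 0.4625 -0.27    0.145 ] mm/row 16 deg/row 0.2
[-1.6  0.  16.1] [ 0.14 -0.08 -0.05]
[-1.5  0.1 16.1] [ 0.14 -0.08 -0.05]
[-1.5  0.1 16.1] [ 0.14 -0.08 -0.05]
[-1.5  0.2 16.1] [ 0.14 -0.08 -0.05]
[-1.5  0.2 16.1] [ 0.14 -0.08 -0.05]
0.1336 [337.6 171.4]
0.03 [339.9 147.4]
-0.035 [341.4 131.7]
140 [147 147 147 148 149 149 150 150 148 150 155 131  67  48  47  48  46  40
  50 104 134 138 142 142]
144 [148 147 148 147 147 148 147 147 147 145 120  73  60  51  55  54  58 106
 140 147 147 148 147 148]
148 [175 178 179 173 167 171 173 152 118 114 117 141 139  91  70  67 122 156
 155 150 148 147 147 147]
152 [122 124 125 127 131 133 136 137 141 147 147 148 155 144 118 126 128 114
 112 122 134 143 151 155]
156 [155 159 150 142 132 134 123 111 115 116 116 124 125 117 110 108 107 105
  96  85 100 123 141 149]
160 [161 166 173 179 169 145 144 160 171 159 122 130 135 122 117 114 106 106
 113 138 164 181 193 203]
164 [126 129 132 125 114 116 118 115 119 124 129 130 124 111 100  94 104 109
 120 137 147 150 153 155]
168 [184 186 186 187 188 188 181 177 170 153 152 149 150 147 137 123 109 116
 130 142 149 152 154 154]
172 [143 141 139 136 133 132 131 130 127 125 124 117 115 118 117 116 127 138
 140 145 149 152 153 153]
176 [152 151 151 153 155 153 150 146 145 143 143 142 141 140 141 141 138 134
 139 146 149 151 152 153]
180 [146 144 142 140 141 143 145 144 143 140 139 139 140 141 142 143 142 140
 140 140 140 140 140 140]
184 [143 145 146 146 145 143 143 144 146 147 147 145 144 146 147 148 147 147
 147 144 143 143 144 147]
188 [151 148 148 151 152 150 151 153 153 151 150 146 146 146 146 148 149 150
 149 147 149 149 149 146]
192 [154 155 153 150 149 149 152 155 154 152 150 149 148 148 149 150 152 152
 150 149 147 145 144 144]
196 [158 156 155 153 150 148 148 148 147 148 151 154 155 157 157 156 154 153
 154 153 151 149 148 148]
```

The stem in the side image leans a few degrees in the grip (foot towards −x, about 4°, which agrees with the last picture). I'll counter-tilt the tool and re-measure.

{"op": "drive_tool", "data": {"series": [{"x":-3,"y":0,"z":12,"wx":-2,"wy":0,"wz":0,"hand":0},{"x":-2,"y":0,"z":12,"wx":-2,"wy":0,"wz":0,"hand":0},{"x":0,"y":0,"z":10,"wx":0,"wy":0,"wz":0,"hand":0},{"x":0,"y":0,"z":0,"wx":0,"wy":0,"wz":0,"hand":0}]}}

```text
t: 23.75
ee_pos: [0.4626, -0.2681, 0.194]
eef_rot: [0.027, 0.709, 0.704, 0.032]
contact_force: [0.3, 0.6, -2.5]
width: 0.0196
```

```bash
python3 - <<'E'
from h import *
s=r.sense();R=rot(s);p=s["ee_pos"];print(s["t"],p,R.apply([0,0,1]).round(3),s["contact_force"].round(1))
e=r.get_image("side")
# saved earlier frame (tamper higher) as background: absolute difference, dark columns
b=cv2.imread("pics/side0.png")
g=e["image"].mean(2)
for row in range(152,192,2):
    w=g[row,328:352];k=np.clip(np.median(w)-15-w,0,None)
    ax=None
    # predicted vertical axis through the TCP at this row
    zs=np.linspace(0,.25,300);pp=np.array([proj(e,[p[0],p[1],z]) for z in zs]);c=np.interp(row,pp[::-1,1][::-1][::-1] if False else np.sort(pp[:,1]),pp[np.argsort(pp[:,1]),0])
    print(row,round(c,1),round((k*np.arange(328,352)).sum()/k.sum(),1) if k.sum()>0 else None,w[3:18].astype(int))
E
```

```text
23.75 [ 0.46264515 -0.2680933   0.19404349] [ 0.084  0.007 -0.996] [ 0.3  0.6 -2.5]
152 339.3 339.8 [134 136 138 141 147 143 111  50  36  39  41  85 110 113 123]
154 339.2 339.6 [ 95 101 110 117 123 127 121  96  63  62  81 101 103  96  91]
156 339.0 344.8 [134 123 111 116 114 112 118 121 117 117 113 107 105  96  86]
158 338.8 340.0 [180 154 117 125 121 114 113 111 112 110 109 106 104 106 157]
160 338.7 340.5 [146 144 160 172 158 119 113 115 141 144 113 106 106 114 138]
162 338.5 341.9 [135 138 141 147 148 152 144 118 136 138 113 106 106 120 139]
164 338.3 None [115 119 115 118 124 121 112 110 118 117 106 105 109 121 136]
166 338.1 340.1 [145 147 148 143 135 122 110 110 120 120 107 107 111 123 138]
168 338.0 340.5 [188 181 177 169 150 136 115 126 130 114 107 108 116 131 142]
170 337.8 340.3 [144 149 159 165 159 135 119 143 148 116 108 117 130 139 144]
172 337.6 338.0 [132 131 130 128 125 119 113 121 122 116 129 139 139 140 146]
174 337.5 None [145 148 148 145 147 150 144 138 139 141 142 138 135 139 146]
176 337.3 339.6 [154 150 137 137 151 150 143 134 134 139 141 138 134 139 146]
178 337.1 336.1 [145 145 137 120 111 110 108 117 132 141 141 142 140 141 146]
180 336.9 None [143 145 145 142 138 138 137 139 140 142 142 142 141 140 140]
182 336.8 None [146 148 149 147 144 142 142 144 144 142 143 142 142 143 143]
184 336.6 None [143 142 144 146 148 147 145 144 145 147 148 148 147 146 146]
186 336.4 None [144 144 144 146 148 147 147 146 146 147 149 150 151 150 147]
188 336.3 None [150 151 153 152 150 149 147 146 146 147 147 149 150 149 148]
190 336.1 None [151 150 151 150 150 150 151 148 147 150 153 153 151 149 147]
```

The foot's dark bottom edge at row 178 is centred on column 336.1, against 337.1 for a true vertical. The counter-tilt is about 1.5° too much, so I'll trim it and lower.

{"op": "drive_tool", "data": {"series": [{"x":0,"y":0,"z":12,"wx":0.8,"wy":0,"wz":0,"hand":0},{"x":0,"y":0,"z":14,"wx":0.7,"wy":0,"wz":0,"hand":0},{"x":0,"y":0,"z":12,"wx":0,"wy":0,"wz":0,"hand":0},{"x":0,"y":0,"z":8,"wx":0,"wy":0,"wz":0,"hand":0},{"x":0,"y":0,"z":4,"wx":0,"wy":0,"wz":0,"hand":0}]}}

```text
t: 24.3
ee_pos: [0.4687, -0.2678, 0.1418]
eef_rot: [0.018, 0.708, 0.706, 0.022]
contact_force: [0.3, -1.1, -2.2]
width: 0.0196
```

{"op": "drive_tool", "data": {"series": [{"x":0,"y":0,"z":2,"wx":0,"wy":0,"wz":0,"hand":0},{"x":0,"y":0,"z":1.5,"wx":0,"wy":0,"wz":0,"hand":0}]}}

```text
t: 24.5
ee_pos: [0.4685, -0.2679, 0.1372]
eef_rot: [0.017, 0.708, 0.706, 0.021]
contact_force: [0.2, -0.1, -1.5]
width: 0.0193
```

{"op": "drive_tool", "data": {"series": [{"x":0,"y":0,"z":1,"wx":0,"wy":0,"wz":0,"hand":0}]}}

```text
t: 24.6
ee_pos: [0.4685, -0.2681, 0.1363]
eef_rot: [0.017, 0.708, 0.705, 0.021]
contact_force: [-0.2, -0.1, -2.2]
width: 0.0195
```

{"op": "drive_tool", "data": {"series": [{"x":0,"y":0,"z":1,"wx":0,"wy":0,"wz":0,"hand":0}]}}

```text
t: 24.7
ee_pos: [0.4687, -0.2682, 0.1355]
eef_rot: [0.017, 0.708, 0.705, 0.021]
contact_force: [-0.6, 0.3, -2.7]
width: 0.0194
```

{"op": "drive_tool", "data": {"series": [{"x":0,"y":0,"z":0.8,"wx":0,"wy":0,"wz":0,"hand":0}]}}

```text
t: 24.8
ee_pos: [0.4688, -0.2683, 0.1349]
eef_rot: [0.018, 0.708, 0.705, 0.022]
contact_force: [-0.2, -0.4, -2.0]
width: 0.0194
```

{"op": "drive_tool", "data": {"series": [{"x":0,"y":0,"z":1.2,"wx":0,"wy":0,"wz":0,"hand":0}]}}

```text
t: 24.9
ee_pos: [0.469, -0.2683, 0.1339]
eef_rot: [0.018, 0.708, 0.705, 0.022]
contact_force: [0.2, -0.3, -2.3]
width: 0.0192
```

{"op": "drive_tool", "data": {"series": [{"x":0,"y":0,"z":1,"wx":0,"wy":0,"wz":0,"hand":0}]}}

```text
t: 25.0
ee_pos: [0.4692, -0.2683, 0.1329]
eef_rot: [0.018, 0.708, 0.705, 0.022]
contact_force: [0.8, -0.3, -2.7]
width: 0.0194
```

{"op": "drive_tool", "data": {"series": [{"x":0,"y":0,"z":1,"wx":0,"wy":0,"wz":0,"hand":0}]}}

```text
t: 25.1
ee_pos: [0.4698, -0.2686, 0.1326]
eef_rot: [0.019, 0.708, 0.705, 0.022]
contact_force: [-0.9, 0.6, 9.5]
width: 0.0198
```

Contact (about 12 N). Unload slightly and release.

{"op": "drive_tool", "data": {"series": [{"x":0,"y":0,"z":-0.4,"wx":0,"wy":0,"wz":0,"hand":0}]}}

```text
t: 25.2
ee_pos: [0.4699, -0.2687, 0.1332]
eef_rot: [0.019, 0.708, 0.705, 0.023]
contact_force: [-0.3, -0.2, -2.1]
width: 0.0193
```

{"op": "drive_tool", "data": {"series": [{"x":0,"y":0,"z":0,"wx":0,"wy":0,"wz":0,"hand":0.24},{"x":0,"y":0,"z":0,"wx":0,"wy":0,"wz":0,"hand":0.3},{"x":0,"y":0,"z":0,"wx":0,"wy":0,"wz":0,"hand":0.5},{"x":0,"y":0,"z":0,"wx":0,"wy":0,"wz":0,"hand":0.6},{"x":0,"y":0,"z":0,"wx":0,"wy":0,"wz":0,"hand":0.6}]}}

```text
t: 25.7
ee_pos: [0.4705, -0.2691, 0.1337]
eef_rot: [0.019, 0.708, 0.705, 0.023]
contact_force: [0.1, 0.3, -0.5]
width: 0.0469
```

```bash
python3 - <<'E'
from h import *
s=r.sense();print(s["ee_pos"],s["contact_force"].round(1),s["width"])
e=r.get_image("side");g=e["image"].mean(2)
for row in range(150,198,3):print(row,g[row,326:350].astype(int))
p=np.array([.4715,-.2685,0])
for z in(0,.108,.14,.171):print(z,proj(e,p+[0,0,z]).round(1))
E
```

```text
[ 0.47050823 -0.26907172  0.13366597] [ 0.1  0.3 -0.5] 0.046863506793464904
150 [135 116  68  64  70  76  68  54  53  53  51  53  61  62  57  48  39  49
  89 129 148 148 148 148]
153 [ 98 107 115 118 126 127 125 103  58  48  47  46  46  44  42  38  45  83
 111 127 133 135 137 134]
156 [156 160 152 143 132 133 109  57  46  47  48  48  45  40  36  36  47  80
  94  87 100 125 141 150]
159 [160 143 148 169 181 172 135  67  47  49  49  46  39  31  30  43  80 104
 116 151 181 197 207 212]
162 [126 128 130 132 134 134 113  62  49  49  48  46  55 110 128 107 104 105
 121 139 148 153 157 161]
165 [142 136 135 133 129 110  82  73  58  51  50  57  73 106 117 108 106 108
 120 138 148 151 154 155]
168 [185 186 187 188 189 189 181 173 155 102  76  96 134 141 116 108 108 117
 131 142 149 153 154 155]
171 [132 130 131 129 130 131 133 134 129 118 118 133 148 141 115 116 129 138
 141 146 150 152 153 154]
174 [152 150 148 145 144 146 149 147 134 116 115 130 140 140 141 142 138 136
 141 146 150 152 153 154]
177 [150 150 148 147 147 148 148 144 131 113 117 130 138 139 141 142 139 137
 141 147 150 152 152 153]
180 [147 145 142 140 142 144 145 139 123 119 132 140 141 142 143 143 142 141
 140 141 141 141 141 141]
183 [150 149 149 148 147 146 145 136 119 114 130 143 143 145 145 144 144 144
 145 144 142 142 145 148]
186 [147 146 145 145 146 145 143 134 120 127 141 147 146 147 148 150 151 152
 150 148 147 149 147 145]
189 [155 154 151 151 153 146 144 153 153 145 137 141 148 149 150 151 150 150
 149 149 150 151 152 151]
192 [154 155 153 151 150 149 143 141 137 129 136 147 148 148 149 151 152 153
 151 150 148 145 145 145]
195 [148 149 149 151 151 151 150 150 150 152 152 153 154 156 157 156 157 157
 156 154 151 147 147 147]
0 [334.1 190.3]
0.108 [336.  166.5]
0.14 [336.6 159.2]
0.171 [337.2 152. ]
```

The stem runs from column 336 (row 168) to 334.3 (row 186), matching an upright tamper. Backing off straight up.

{"op": "drive_tool", "data": {"series": [{"x":0,"y":0,"z":-5,"wx":0,"wy":0,"wz":0,"hand":0.6},{"x":0,"y":0,"z":-15,"wx":0,"wy":0,"wz":0,"hand":0.6},{"x":0,"y":0,"z":-25,"wx":0,"wy":0,"wz":0,"hand":0.6},{"x":0,"y":0,"z":-35,"wx":0,"wy":0,"wz":0,"hand":0.6},{"x":0,"y":0,"z":-40,"wx":0,"wy":0,"wz":0,"hand":0.6}]}}

```text
t: 26.25
ee_pos: [0.4604, -0.269, 0.2559]
eef_rot: [0.016, 0.709, 0.705, 0.02]
contact_force: [0.9, -0.2, -0.3]
width: 0.0528
```

{"op": "drive_tool", "data": {"series": [{"x":15,"y":-20,"z":-20,"wx":0,"wy":0,"wz":0,"hand":0.6},{"x":30,"y":-30,"z":0,"wx":0,"wy":0,"wz":0,"hand":0.6},{"x":30,"y":-30,"z":0,"wx":0,"wy":0,"wz":0,"hand":0.6},{"x":10,"y":-10,"z":0,"wx":0,"wy":0,"wz":0,"hand":0.6},{"x":0,"y":0,"z":0,"wx":0,"wy":0,"wz":0,"hand":0.6}]}}

```text
t: 26.75
ee_pos: [0.3839, -0.2006, 0.2814]
eef_rot: [0.015, 0.711, 0.703, 0.022]
contact_force: [0.8, -0.5, -0.1]
width: 0.0525
```

```bash
python3 - <<'E'
from h import *
s=r.sense();print(s["t"],s["ee_pos"],s["contact_force"].round(1),abs(s["dq"]).max())
d=r.get_image("top");e=r.get_image("side")
a=cv2.imread("pics/top0.png")[:,:,::-1]
D=np.abs(d["image"].astype(int)-a).max(2)
for n,(x0,x1,y0,y1) in dict(tower=(315,380,135,200),beaker=(310,345,232,268),amber=(258,282,143,170),wash=(130,168,178,215)).items():print(n,"changed px",(D[y0:y1,x0:x1]>30).sum())
def comp(im,x0,x1,y0,y1,t=60):
    m=(im.max(2)<t).astype(np.uint8);k=np.zeros_like(m);k[y0:y1,x0:x1]=m[y0:y1,x0:x1]
    n,l,st,c=cv2.connectedComponentsWithStats(k,connectivity=8);i=1+np.argmax(st[1:,4]);return st[i],c[i]
st,c=comp(d["image"],410,445,205,240);st2,c2=comp(e["image"],325,350,140,172);print(st,c,st2,c2,tri(d,c,e,c2))
# rings seen through the funnel's neck / inside the cone (white px), and scoop interior
print("white px in funnel",(d["image"][138:185,328:374].min(2)>200).sum(), "rings in tube side white",(e["image"][165:206,262:292].min(2)>185).sum())
g=d["image"]
for row in range(212,240,2):print(row,g[row,408:442].mean(1).astype(int))
E
```

```text
26.75 [ 0.38393995 -0.20057357  0.28141825] [ 0.8 -0.5 -0.1] 0.09291044285039307
tower changed px 42
beaker changed px 0
amber changed px 0
wash changed px 0
[434 220  11  20 116] [440.54310345 232.79310345] [335 153   5  15  51] [336.52941176 159.78431373] (array([ 0.46094552, -0.29981135,  0.12580017]), np.float64(0.03916263125108114))
white px in funnel 23 rings in tube side white 25
212 [135 134 141 142 143 134 131 129 123 117 123 135 133 136 127 126 132 128
 130 125 111 127 133 129 132 142 135 126 115 119 121 122 120 120]
214 [140 145 140 140 143 130 132 138 130 132 131 127 133 130 126 125 128 125
 125 129 136 127 128 128 125 122 120 127 110 115 130 131 121 118]
216 [125 138 151 142 135 134 127 147 136 119 123 123 126 130 126 121 129 129
 133 131 111  80  71  90  88 116 134 124 120 127 127 130 124 119]
218 [132 129 122 130 140 143 140 130 125 121 123 124 141 148 123 120 121 123
  99  46  34  45  46  46  41  39  60 114 146 144 140 129 126 132]
220 [143 146 142 142 145 132 133 124 124 122 128 143 141 137 113 108  78  32
  15  19  49  48  48  45  45  43  44  65 116 128 126 127 123 
[... 591 characters left out ...]
30  94 117 123 119 124 107 100 126 136 146 133 125 130 121 130
 129 117 125 128 130 136 122  81 103 108  74  70  53  38  36  40]
232 [120 107 108  86  57  79  88  85  91  72  83  91 100 114 124 136 133 127
 123 127 131 129 115  71  50 135 103  70  65  44  36  37  38  36]
234 [ 98  98  74  64  64  66  64  64  65  65  62  63  60 112 128 127 124 121
 125 125 130 101  39  53 144 102  73  63  43  33  37  39  36  38]
236 [ 63  60  58  59  61  61  62  61  60  60  60  62  60  72  74  73  71  69
  67  68  51  23  46 140 103  65  65  43  35  35  36  35  38  37]
238 [ 65  66  65  61  63  60  60  58  58  58  57  60  57  59  61  55  56  62
  66  49  19  31  71 151  93  69  54  37  37  37  35  35  38  34]
```

```bash
python3 - <<'E'
from h import *
d=r.get_image("top")
print("tamper top px expected upright",proj(d,[.4705,-.269,.171]).round(1))
a=cv2.imread("pics/top0.png")[:,:,::-1]
m=((np.abs(d["image"].astype(int)-a).max(2)>40)).astype(np.uint8)
n,l,st,c=cv2.connectedComponentsWithStats(m,connectivity=8)
for i in range(1,n):
    if st[i,4]>8:print(st[i],c[i].round())
print(r.sense()["dq"].round(3))
print(r.close_job())
E
```

```text
tamper top px expected upright [431.8 220.4]
[343 165  10   7  32] [348. 168.]
[212 180  13  19  64] [219. 191.]
[243 190   5   8  10] [245. 194.]
[235 198   9  12  25] [239. 203.]
[231 200   6   7  26] [233. 203.]
[215 203  10   7  31] [220. 206.]
[206 205   8   6  13] [209. 208.]
[ 395  204  126  216 7890] [469. 282.]
[475 206   6   7  21] [477. 209.]
[203 211  28  14  95] [215. 217.]
[416 216  21  15 108] [427. 224.]
[516 217   5  30  38] [518. 230.]
[201 219  18  15  67] [208. 227.]
[487 239   4   8  16] [489. 242.]
[518 247   6   5  19] [521. 249.]
[488 248   4   3   9] [490. 249.]
[521 252   3  15  18] [522. 259.]
[486 288  11  17  21] [493. 295.]
[    0   315   310   105 15297] [121. 377.]
[344 381  51  39 387] [370. 400.]
[334 384   4   3   9] [336. 385.]
[327 387   8   8  25] [330. 391.]
[308 388   6  21  51] [312. 397.]
[315 389  13  21  92] [321. 399.]
[337 388  13   5  21] [343. 390.]
[338 395  13  10  66] [343. 400.]
[329 396  26  22  95] [340. 408.]
[447 400  17  20 198] [454. 410.]
[354 402   7   3  11] [356. 403.]
[359 405  17  15 110] [366. 411.]
[356 406   6  14  28] [359. 412.]
[ 0.014  0.039  0.002 -0.004 -0.002 -0.003 -0.003]
the job is handed in; nothing more can be done
None
```

The job is handed in, at about 27 s of the 72 s. I tipped the rings through the funnel into the tower and set the empty scoop down flat near where it started. I then ran the tamper down through the funnel, pressed it on the bed and stood it upright about 0.27 m from the tower.

**Pressing:** the spring tripped. The force reached about 10.7 N, fell to about 7 N over the travel, then rose to 20–28 N for 0.3 s against the bed, with the foot about 60 mm up.

**Last checks:**
- **Rings:** the scoop was empty, no stray ring showed on the bench, and the bed sat low in the tube. I could not count all seven through the glass one by one.
- **Funnel and tower:** the funnel was seated level in the last picture I viewed. Between the first and last top views, the only change at the tower was the rings showing through the neck.
- **Bystanders:** no change at the wash bottle, beaker or amber bottle.
- **Tamper:** it had twisted about 3–4° in the grip during pressing, so I tilted the tool to compensate before setting it down. Its top at about (431.5, 220) in the top view then fitted an upright tamper at (431.8, 220.4).
- **One disagreement:** the final two-view fix on the tamper handle missed by 39 mm, because the top-view mask had picked up something else dark. I relied on the separate checks in each view instead.

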